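# Fill the burnishing jar through the funnel plate

## Robot

A 6-joint arm with a two-finger parallel gripper is mounted at the origin on the work surface. World frame = base frame: x ahead of the robot, y to its left, z up, the work surface at z = 0. Lengths are in m, angles in rad, forces in N, time in s.
With the tool pointing down it reaches from about 0.35 to 0.975 m from the base axis. Payload 4.9 kg.
Tool frame: the origin (TCP) lies midway between the tips of the shut fingers; the grasp point (between the pads) lies 19 mm behind it; z points along the fingers, y is the direction in which the jaws open and shut (so a half turn about z gives the same grasp; the last joint's range is limited). The gripper opens to 85 mm and grips with 20 to 120 N. Pads are 22 mm wide; open, the fingers measure 114 mm over their backs; the gripper's body (76 mm by 85 mm) begins 54 mm behind the grasp point. The pads swing forward as they close: fully open they stand 13 mm farther back than shut.
Start: joints at [-1.436, 0.053, 1.613, -0, 1.476, -0.119], TCP at [0.157, -0.605, 0.209] pointing down, gripper open.
Joint ranges: [-3.01, 3.01], [-1.01, 2.22], [0.06, 2.58], [-1.02, 4.17], [0.09, 2.62], [-3.14, 3.14]. Speed limits (rad/s): [2.57, 2.57, 3.14, 3.14, 3.14, 3.14].

## Interface

Orientations are given as a rotation vector (axis times angle).
In Python, from station import ctrl gives the robot as it stands.
- The arm moves only by the tool play_rows, never from a script. Its argument "motion" is a list that holds one entry, the list of rows, each a list of 7 numbers: the closure, from -1 (fully open) to 1 (shut), then the shift along the tool's x, y, z in cm, then the turn, a rotation vector about the tool's x, y, z in degrees. A call has 1 to 20 rows; each row is the pose to reach, as a shift and turn from the pose measured when the call began, along the tool's axes at that moment; what a row does not reach only later rows make up. A row lasts 1/8 s, in which the tool goes at most 62.5 mm and 10.7 degrees, less where a joint would pass 70% of its speed; a pose out of reach is approached as far as the arm can. A call with a gripper value outside its range is refused whole. The fingers move at their own pace and stop on an object; "newtons" is the grip in N (left out, the last holds). Time passes only in rows, so rows that repeat a pose let the fingers close. It gives the time, the measured TCP pose, the force and the opening at its end, in the units of the state.
- ctrl.get_obs(): the state, without advancing time (a new reading comes with each control period).
- ctrl.get_image(name): name is "side" or "top"; returns a dict with "color" (384x512x3 uint8, red, green, blue), "mtx" (3x3 intrinsics, pixels), "D" ([k1, k2, p1, p2, k3] as OpenCV has them; the pictures are not rectified), "T" (4x4, takes a point from camera to world coordinates). Camera axes: x right, y up, looking along -z (the intrinsics and any distortion apply to the point x, -y, -z); pixel columns grow to the right and rows downward; lengths in m; the calibration is good to about 2 mm. A picture is of the moment at which its call begins. There is no depth.
- ctrl.finish_job(): hands the job in, once; it reports no verdict.
The state is a dict: "t": time; "q": joint angles; "dq": joint speeds; "effort": joint torques, N m; "tool_pos": TCP position; "tool_rot": TCP orientation; "contact_force": force on the tool from outside, world axes, zero at the start; "wrist_torque": the same for the moment, N m; "opening": finger opening in m.
Only numpy, scipy, OpenCV 4.12 (cv2) and the standard library are available. Lean on these libraries where they do the work, as an engineer would, in place of code of your own. Each camera call takes 0.05 s, during which the arm holds its last target.

## Task

Lower the funnel plate over the two pins of the filling stand until it lies flush on the pillars, then tip the scoop over the funnel so that all six steel pieces drop through it into the glass jar. Set the empty scoop back down upright on the white tile, leave the plate seated, and leave the can, mug and pot standing where they are.

Things in the scene. Friction and masses are not known exactly. Their poses are not given: they have to be found in the camera images.
- seat (a point): filling stand, fixed: dark steel base 100 (x) x 160 (y) x 12 mm, two pillars (56 x 24 mm) at y = +62 and -62 mm, tops 88 mm above the bench, each with an upright pin 8 mm in diameter, 20 mm high, top 6 mm tapered. This point lies midway between the pins at the height of the pillar tops; y along the line of the pins, z up
- jar_floor (a point): clear glass jar clipped between the stand's pillars, 50 mm outside, 44 mm inside diameter; this point is the centre of its inner floor, right below the seat point, 72 mm below the pillar tops; the jar's rim is 3 mm below the pillar tops
- plate: funnel plate, aluminium, x -77 to +53, y -75 to +75, 6 mm thick, 0.24 kg, with a round funnel at its origin (mouth 100 mm wide, 50 mm above the underside; outlet 34 mm in the plate) and two 12 mm square pin holes at x = 0, y = +62 and -62 mm. Fits the stand either way round. Origin on the funnel's axis at the plate's underside, z up
- plate_tab (a point): point to grip the funnel plate: in its upright black tab (20 mm along the plate's x, 12 mm thick along its y, 6 to 68 mm above the underside), at plate x = -66, y = 0, z = 46 mm; axes as the plate's
- funnel_mouth (a point): centre of the funnel's mouth, 50 mm above the plate's underside
- tile: white ceramic tile, fixed on the bench, 190 (x) x 150 (y) x 10 mm; origin at the centre of its underside
- scoop: steel scoop, 0.16 kg: pan 76 (x) x 56 (y) mm, 3 mm thick, walls 30 mm high at sides and back; open front (+x), where the floor ramps up 25 degrees over the last 30 mm to a lip 17 mm high. A black handle, 14 (y) x 20 mm, 74 mm long, rises from the back and leans back 35 degrees. Origin: underside centre of the pan, z up
- scoop_grip (a point): point on the scoop handle's axis to grip, at scoop x = -71, y = 0, z = 65 mm, 24 mm below the handle's end measured along it; axes as the scoop's (the handle's axis runs along (-0.573, 0, 0.820))
- scoop_lip (a point): middle of the scoop's pouring lip, at scoop x = 38, y = 0, z = 17 mm
- ball0_center (a point): centre of a plain steel ball, 14 mm in diameter, 12 g; one of the six steel pieces lying in the scoop
- ball1_center (a point): centre of a plain steel ball, 14 mm in diameter, 12 g; one of the six steel pieces lying in the scoop
- ball2_center (a point): centre of a plain steel ball, 14 mm in diameter, 12 g; one of the six steel pieces lying in the scoop
- slug0_center (a point): centre of a plain steel slug with round ends, 13 mm in diameter, 17 mm long (along x), 14 g; one of the six steel pieces lying in the scoop
- slug1_center (a point): centre of a plain steel slug with round ends, 13 mm in diameter, 17 mm long (along x), 14 g; one of the six steel pieces lying in the scoop
- slug2_center (a point): centre of a plain steel slug with round ends, 13 mm in diameter, 17 mm long (along x), 14 g; one of the six steel pieces lying in the scoop
- can: bystander: black spray can, 60 mm in diameter, 190 mm high; origin at the centre of its underside
- mug: bystander: white mug, 80 mm in diameter, 75 mm high, handle at its +y; origin at the centre of its underside
- pot: bystander: small capped glass pot, 38 mm in diameter, 55 mm high; origin at the centre of its underside
- tool_box: bystander, fixed: clear open box 80 (x) x 100 (y) x 100 mm with hand tools standing in it up to 190 mm high; origin at the centre of its underside
Things that resemble listed ones, but are neither listed nor needed, are in the scene too. What is shaped like the plate but purple or red is not meant.

How it is judged:
On the way, in this order (a step that is already met when the one before it is completed fails the run):
1. the funnel plate lies flush on the pillars, pins through its holes (z of plate in the frame of seat below 0.0025 m and distance between plate and seat below 0.005 m and angle between the z axis of plate and the z axis of seat, either way round below 0.04 rad and angle between the y axis of plate and the y axis of seat, either way round below 0.08 rad), for 0.2 s.
2. the scoop is tipped over the funnel (angle between scoop's own z axis and vertical above 0.4 rad and horizontal distance between scoop_lip and funnel_mouth below 0.07 m and z of scoop_lip in the frame of funnel_mouth above -0.03 m), for 0.05 s.
3. all six steel pieces are in the jar (horizontal distance between each of ball0_center, ball1_center, ball2_center, slug0_center, slug1_center, slug2_center and jar_floor below 0.024 m and z of each of ball0_center, ball1_center, ball2_center, slug0_center, slug1_center, slug2_center in the frame of jar_floor below 0.068 m), for 0.2 s.
At the end, for the whole second after the job is handed in: Plate flush on the pillars (2.5 mm in height, 5 mm in all, 2 degrees; square to the pins within 0.08 rad), all six pieces inside the jar, scoop upright (0.1 rad) and at rest with its centre over the tile, can, mug and pot upright within 30 mm of their starts (all of step 1 and all of step 3 and x of scoop in the frame of tile between -0.09 and 0.09 m and y of scoop in the frame of tile between -0.07 and 0.07 m and z of scoop in the frame of tile between 0.006 and 0.014 m and angle between scoop's own z axis and vertical below 0.1 rad and linear speed of scoop below 0.02 m/s and distance of each of can, mug, pot from where it was at the start of the episode below 0.03 m and angle between each of can, mug, pot's own z axis and vertical below 0.2 rad); the robot touches nothing.
It fails at once if the spray can is knocked over or pushed more than 30 mm (distance of can from where it was at the start of the episode above 0.03 m or angle between can's own z axis and vertical above 0.4 rad).
It fails at once if the mug is knocked over or pushed more than 30 mm (distance of mug from where it was at the start of the episode above 0.03 m or angle between mug's own z axis and vertical above 0.4 rad).
It fails at once if the capped pot is knocked over or pushed more than 30 mm (distance of pot from where it was at the start of the episode above 0.03 m or angle between pot's own z axis and vertical above 0.4 rad).
It also fails if it takes over 72 s, if anything falls off the work surface, if the arm or the gripper's body presses on something with over 40 N, if the wrist force passes 120 N, or if a joint passes its speed limit or range.

## Working session

There is one attempt and no reset: what is moved stays moved. The work goes in short steps, Python scripts to look and compute and a tool call to move; the robot and the scene stay as the last step left them, time stands still between calls to the robot, and variables do not carry over. Pictures are saved under pics/ and viewed, and the job is handed in when it is done.

Besides the shell and the picture viewer there is one more tool, called after ">>>" as name([rows], argument=value, ...), one row to a line, values as JSON. play_rows: Moves the arm, as the interface text tells. Its arguments: {"type":"object","properties":{"motion":{"type":"array"},"newtons":{"type":"number"}},"required":["motion"]}

```bash
ls; mkdir -p pics
python3 - <<'E'
from station import ctrl
import cv2,numpy as np,pickle
o=ctrl.get_obs();print(o)
for n in("side","top"):
    d=ctrl.get_image(n);cv2.imwrite(f"pics/{n}0.png",d["color"][:,:,::-1]);pickle.dump(d,open(f"{n}0.pkl","wb"))
    print(n,d["mtx"],d["D"],d["T"])
E
```

```text
pics
{'t': 0.0, 'q': array([-1.43597803e+00,  5.33431993e-02,  1.61429688e+00, -3.24037880e-05,
        1.47603208e+00, -1.19008363e-01]), 'dq': array([-0.0007173 ,  0.00061159,  0.00101117, -0.00109533,  0.00012915,
       -0.00038789]), 'effort': array([-7.16305440e-04, -3.93680513e+01, -3.70177710e+01, -9.53268705e-05,
        7.02261736e-03,  1.01017059e-05]), 'tool_pos': array([ 0.15683735, -0.60429847,  0.20756983]), 'tool_rot': array([-3.11426270e+00, -3.97382173e-01,  7.64353822e-05]), 'contact_force': array([-0.13750165,  0.91251794, -0.36722326]), 'wrist_torque': array([ 0.01124734, -0.0137741 , -0.04604296]), 'opening': 0.08519673161364032}
side [[410.33145309   0.         251.55978065]
 [  0.         410.33145309 192.17887065]
 [  0.           0.           1.        ]] [-0.018222  0.        0.        0.        0.      ] [[-0.98286159  0.14498049 -0.11385848  0.3661605 ]
 [-0.18424439 -0.75215391  0.63270728  0.65143408]
 [ 0.00609111  0.64284147  0.76597503  0.89181855]
 [ 0.          0.          0.          1.        ]]
top [[357.94353745   0.         261.6674453 ]
 [  0.         357.94353745 191.75914431]
 [  0.           0.           1.        ]] [-0.07613321  0.          0.          0.          0.        ] [[ 0.02518616  0.97577864 -0.21730554  0.26487512]
 [-0.99967783  0.02526772 -0.00240371 -0.02153185]
 [ 0.00314533  0.21729607  0.97610067  1.14855786]
 [ 0.          0.          0.          1.        ]]
```

View pics/side0.png

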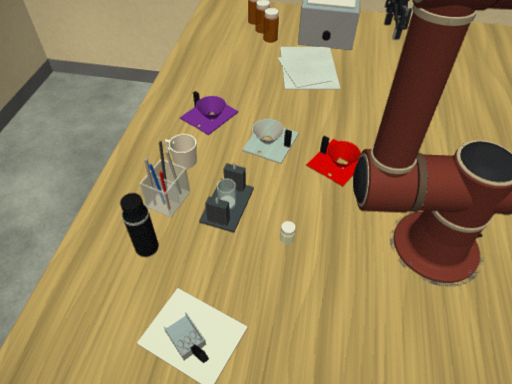

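View pics/top0.png

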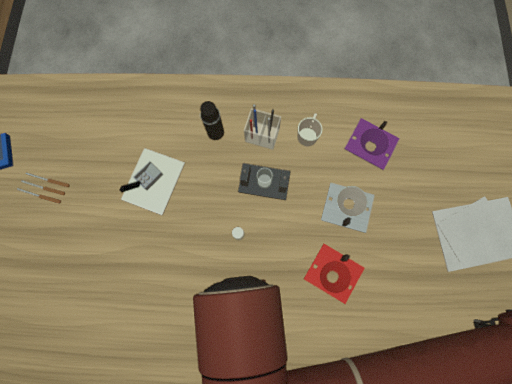

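```bash
cat > h.py <<'E'
import cv2,numpy as np,pickle
from scipy.spatial.transform import Rotation as R
def load(n): return pickle.load(open(n+".pkl","rb"))
def ray(d,uv):
    p=cv2.undistortPoints(np.array([[uv]],float),d["mtx"],np.array(d["D"],float))[0,0]
    T=d["T"]; v=T[:3,:3]@np.array([p[0],-p[1],-1.]); return T[:3,3],v/np.linalg.norm(v)
def onz(d,uv,z):
    c,v=ray(d,uv); return c+v*(z-c[2])/v[2]
def tri(rs):
    A=np.zeros((3,3));b=np.zeros(3)
    for c,v in rs:
        P=np.eye(3)-np.outer(v,v);A+=P;b+=P@c
    x=np.linalg.solve(A,b); return x,[np.linalg.norm((np.eye(3)-np.outer(v,v))@(x-c)) for c,v in rs]
def proj(d,X):
    T=d["T"];X=np.atleast_2d(np.asarray(X,float));p=(X-T[:3,3])@T[:3,:3]; p=p*[1,-1,-1]
    return cv2.projectPoints(p,np.zeros(3),np.zeros(3),d["mtx"],np.array(d["D"],float))[0][:,0]
def crop(d,u,v,w,h,s,fn):
    im=d["color"][v:v+h,u:u+w,::-1]; im=cv2.resize(im,None,fx=s,fy=s,interpolation=cv2.INTER_CUBIC)
    for k in range(0,w,10): cv2.putText(im,str(u+k),(k*s,8),0,.3,(0,0,255),1);cv2.line(im,(k*s,10),(k*s,14),(0,0,255),1)
    for k in range(0,h,10): cv2.putText(im,str(v+k),(0,k*s+4),0,.3,(0,0,255),1)
    cv2.imwrite(fn,im)
E
python3 - <<'E'
from h import *
t=load("top0");s=load("side0")
a=[(t,315,175,70,60),(t,230,155,70,50),(t,110,140,80,80),(s,235,110,75,60),(s,195,150,70,85),(s,130,280,125,104)]
for i,(d,u,v,w,h) in enumerate(a): crop(d,u,v,w,h,6 if i==5 else 8,f"pics/c{i}.png")
ims=[cv2.imread(f"pics/c{i}.png") for i in range(6)]
print([i.shape for i in ims])
E
```

```text
[(480, 560, 3), (400, 560, 3), (640, 640, 3), (480, 600, 3), (680, 560, 3), (624, 750, 3)]
```

View pics/c0.png

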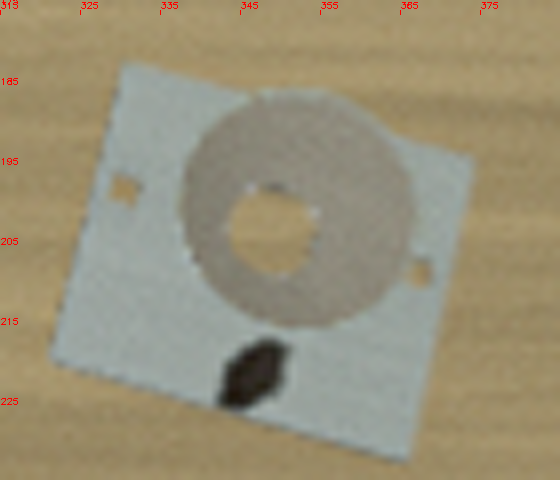

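View pics/c1.png

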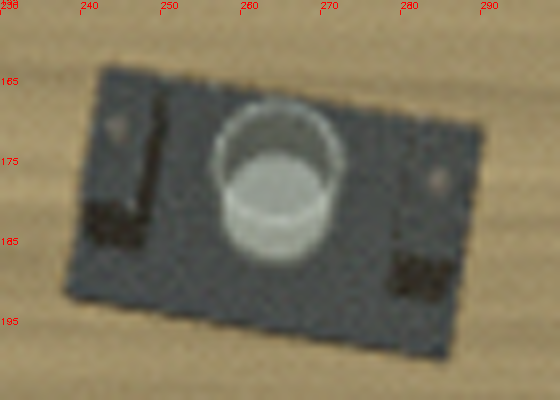

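View pics/c2.png

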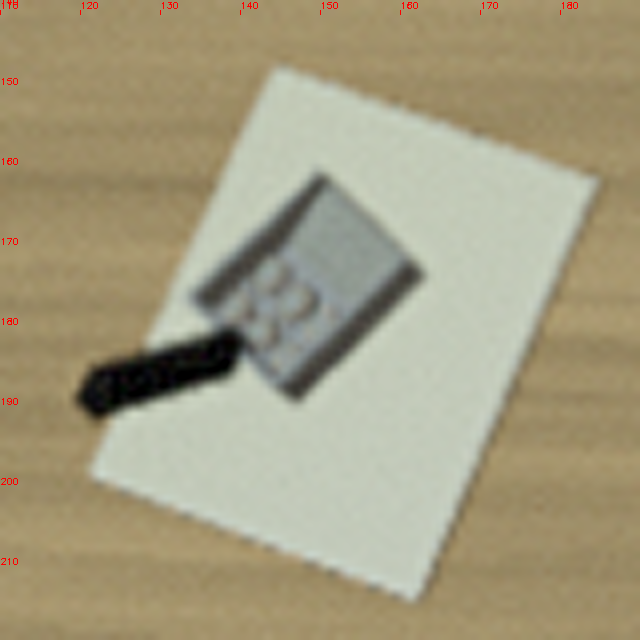

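View pics/c3.png

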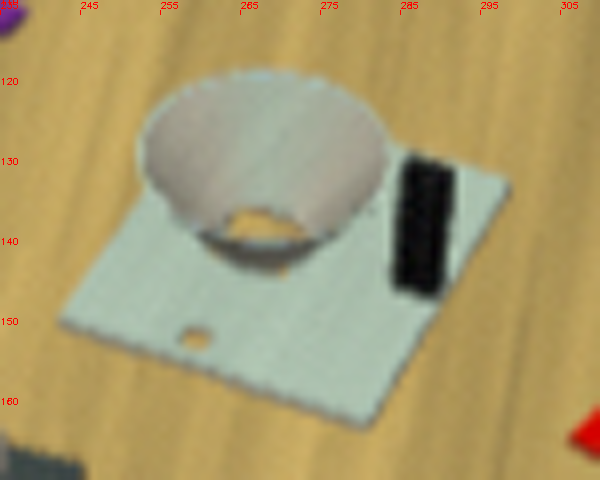

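View pics/c4.png

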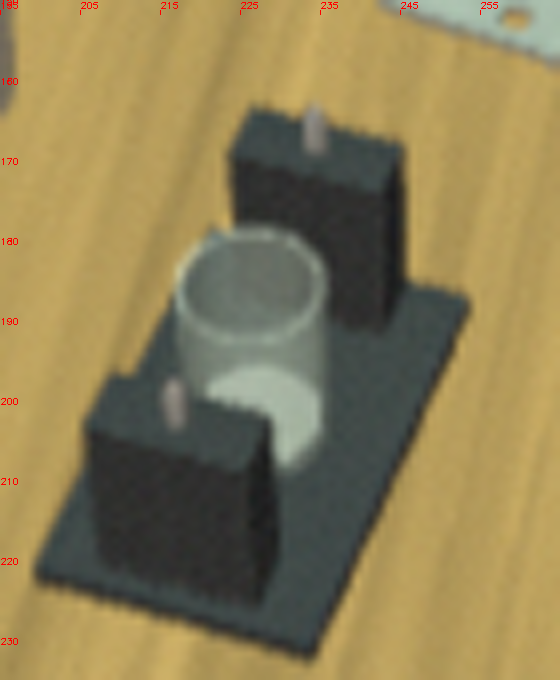

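View pics/c5.png

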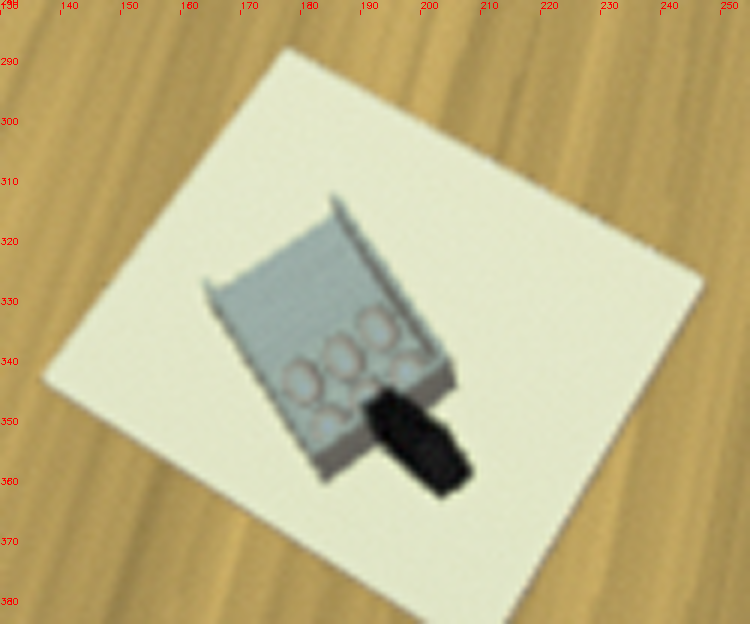

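Run:
```python
from h import *
np.set_printoptions(precision=4,suppress=True)
t=load("top0");s=load("side0")
print("plate corners"); 
C=[onz(t,p,.006) for p in[(330.3,183),(374.3,194.7),(366.3,232.3),(321.5,220)]]
for c in C:print(c)
print("side corners",[onz(s,p,.006) for p in[(298.5,133),(281,163),(242.5,150)]])
h=[onz(t,p,.006) for p in[(330.3,198.3),(367.2,208.8)]];print("holes",h,np.mean(h,0),np.linalg.norm(h[0]-h[1]))
print("side hole",onz(s,(259.3,151.8),.006))
print("tab tri top", tri([ray(t,(343.8,225)),ray(s,(288.5,130))]))
print("pins")
for a,b,c in[((243.8,169.3),(216.6,197.3),(216.8,203)),((283.8,176),(234.4,163.3),(234.8,168.5))]:
    print(tri([ray(t,a),ray(s,b)]), onz(s,b,.108),onz(s,c,.088),onz(t,a,.108))
print("base corners")
for p in[(242,163),(290,170.5),(286,199.5),(238,192)]:print(onz(t,p,.012))
for p in[(253.5,187),(199.5,222.5),(234,232)]:print('s',onz(s,p,.012))
print("tile")
tc=[onz(t,p,.01) for p in[(144.5,148.5),(185,162),(162,215),(121,199.5)]];print(np.array(tc),np.mean(tc,0))
print("scoop wall tops z .04")
for p in[(150,161.5),(163,174),(134,177),(146.5,190)]:print(onz(t,p,.04))
for p in[(164.2,326.5),(185,312.3),(183.5,357),(204.5,341)]:print('s',onz(s,p,.04))
print("handle end", tri([ray(t,(121,190)),ray(s,(206,360))]))
```

```text
plate corners
[ 0.5547 -0.2444  0.006 ]
[ 0.5189 -0.3897  0.006 ]
[ 0.3944 -0.3585  0.006 ]
[ 0.431  -0.2139  0.006 ]
side corners [array([ 0.3955, -0.3527,  0.006 ]), array([ 0.4322, -0.2093,  0.006 ]), array([ 0.5566, -0.2419,  0.006 ])]
holes [array([ 0.5032, -0.2435,  0.006 ]), array([ 0.4712, -0.3642,  0.006 ])] [ 0.4872 -0.3038  0.006 ] 0.12484683009191026
side hole [ 0.5043 -0.244   0.006 ]
tab tri top (array([ 0.4147, -0.2685,  0.085 ]), [np.float64(0.008661783061976383), np.float64(0.008661783061976406)])
pins
(array([0.5644, 0.0367, 0.1083]), [np.float64(0.0001491367593886619), np.float64(0.00014913675938851116)]) [0.5643 0.0365 0.108 ] [0.5645 0.0386 0.088 ] [0.5646 0.0367 0.108 ]
(array([ 0.5459, -0.0842,  0.1096]), [np.float64(0.000502387474745252), np.float64(0.0005023874747450874)]) [ 0.5457 -0.0856  0.108 ] [ 0.5452 -0.0856  0.088 ] [ 0.5468 -0.0843  0.108 ]
base corners
[0.6138 0.0489 0.012 ]
[ 0.5922 -0.1104  0.012 ]
[ 0.4943 -0.0982  0.012 ]
[0.5151 0.0582 0.012 ]
s [ 0.4951 -0.0952  0.012 ]
s [0.6124 0.0531 0.012 ]
s [0.5168 0.0655 0.012 ]
tile
[[0.6578 0.3807 0.01  ]
 [0.6133 0.2392 0.01  ]
 [0.4331 0.3011 0.01  ]
 [0.4804 0.4416 0.01  ]] [0.5462 0.3406 0.01  ]
scoop wall tops z .04
[0.6032 0.3473 0.04  ]
[0.5621 0.3008 0.04  ]
[0.5498 0.3948 0.04  ]
[0.5079 0.3496 0.04  ]
s [0.6066 0.3498 0.04  ]
s [0.5722 0.3108 0.04  ]
s [0.548  0.4033 0.04  ]
s [0.5144 0.3636 0.04  ]
handle end (array([0.495 , 0.414 , 0.0861]), [np.float64(0.0007207751152725001), np.float64(0.0007207751152725703)])
```

```bash
cat >> h.py <<'E'
def down(psi):  # tool down, tool x at world heading psi deg
    p=np.radians(psi); x=np.array([np.cos(p),np.sin(p),0]); z=np.array([0,0,-1.]); return np.c_[x,np.cross(z,x),z]
def rel(o,P,Rt):
    R0=R.from_rotvec(o["tool_rot"]).as_matrix()
    d=R0.T@(np.array(P)-o["tool_pos"])*100; w=np.degrees(R.from_matrix(R0.T@Rt).as_rotvec())
    return np.round(np.r_[d,w],2)
E
python3 - <<'E'
from h import *
from station import ctrl
np.set_printoptions(precision=4,suppress=True)
t=load("top0");s=load("side0")
print("box",[onz(t,p,.1) for p in[(249,110),(281,115),(245,143),(278,148)]])
print("can",onz(t,(216,135),0.0),onz(t,(208.5,106),.19),tri([ray(t,(208.5,106)),ray(s,(134,201))]))
print("mug",onz(t,(310,127),.075)); print("pot",onz(t,(238,232),.055))
o=ctrl.get_obs()
print(R.from_rotvec(o["tool_rot"]).as_matrix())
x=np.array([np.cos(np.radians(-14.1)),np.sin(np.radians(-14.1))])
P=np.r_[np.array([.487,-.303])-.067*x,0]
print(P)
for z in(.12,.027):
  print(rel(o,P+[0,0,z],down(-14.1)))
E
```

```text
box [array([0.7631, 0.028 , 0.1   ]), array([ 0.7487, -0.0738,  0.1   ]), array([0.6518, 0.0366, 0.1   ]), array([ 0.6381, -0.0659,  0.1   ])]
can [0.7152 0.1423 0.    ] [0.7303 0.1422 0.19  ] (array([0.7257, 0.1421, 0.1878]), [np.float64(0.005135713819544714), np.float64(0.005135713819544749)])
mug [ 0.7212 -0.1689  0.075 ]
pot [0.3805 0.0503 0.055 ]
[[ 0.968   0.251  -0.0002]
 [ 0.251  -0.968   0.0019]
 [ 0.0002 -0.0019 -1.    ]]
[ 0.422  -0.2867  0.    ]
[ 33.64 -24.08   8.82  -0.11   0.01  28.64]
[ 33.64 -24.06  18.12  -0.11   0.01  28.64]
```

>>> play_rows([
  [[-1,10,-7,2,0,0,10],[-1,20,-14,5,0,0,20],[-1,28,-20,7,0,0,28.6],[-1,33.6,-24.1,8.8,-0.1,0,28.6],[-1,33.6,-24.1,8.8,-0.1,0,28.6],[-1,33.6,-24.1,8.8,-0.1,0,28.6],[-1,33.6,-24.1,8.8,-0.1,0,28.6],[-1,33.6,-24.1,8.8,-0.1,0,28.6],[-1,33.6,-24.1,8.8,-0.1,0,28.6],[-1,33.6,-24.1,8.8,-0.1,0,28.6]],
], newtons=80)

```text
t: 1.35
tool_pos: [0.4211, -0.2877, 0.1205]
tool_rot: [3.117, -0.387, 0.0]
contact_force: [0.7, -0.5, -0.3]
opening: 0.0853
```

```bash
cat > snap.py <<'E'
import sys,pickle,cv2
from station import ctrl
from h import *
i=sys.argv[1]
for n in("side","top"):
    d=ctrl.get_image(n);cv2.imwrite(f"pics/{n}{i}.png",d["color"][:,:,::-1]);pickle.dump(d,open(f"{n}{i}.pkl","wb"))
E
python3 snap.py 1
python3 - <<'E'
from h import *
from station import ctrl
o=ctrl.get_obs();print(o["t"],o["tool_pos"],o["q"])
a=load("side1");b=load("top1")
crop(a,225,60,110,110,6,"pics/a1.png");crop(b,295,165,110,90,6,"pics/b1.png")
i=cv2.imread("pics/a1.png");j=cv2.imread("pics/b1.png");cv2.imwrite("pics/ab1.png",cv2.resize(np.hstack([i[:540],j]),None,fx=.6,fy=.6))
print(rel(o,[.422,-.2867,.027],down(-14.1)))
E
```

```text
1.45 [ 0.42107939 -0.28768023  0.12056263] [-7.45241204e-01 -1.54742746e-01  1.96345203e+00 -2.33765220e-04
  1.33253682e+00  1.07289805e+00]
[ 0.06 -0.12  9.36  0.02 -0.01 -0.07]
```

View pics/ab1.png

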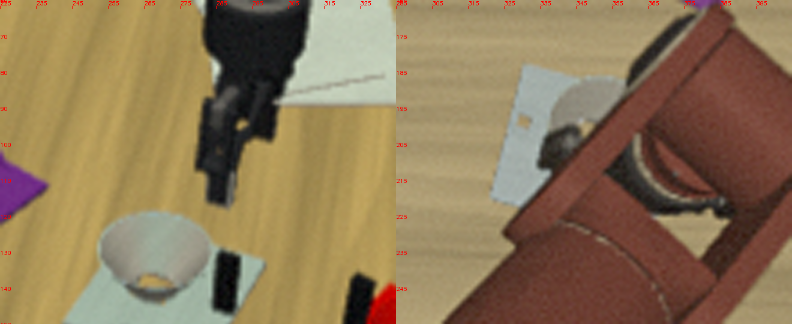

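Three plates: purple at top (370,143), red at top (335,272) and silver at top (347,207) / side (270,142). The silver one is the aluminium plate; the crops show its black tab at side (288,139). The gripper is directly above that tab.

>>> play_rows([
  [[-1,0.05,-0.1,4,0,0,0],[-1,0.05,-0.1,7,0,0,0],[-1,0.05,-0.1,9.3,0,0,0],[-1,0.05,-0.1,9.3,0,0,0],[1,0.05,-0.1,9.3,0,0,0],[1,0.05,-0.1,9.3,0,0,0],[1,0.05,-0.1,9.3,0,0,0],[1,0.05,-0.1,9.3,0,0,0],[1,0.05,-0.1,9.3,0,0,0],[1,0.05,-0.1,9.3,0,0,0]],
], newtons=80)

```text
t: 2.7
tool_pos: [0.4223, -0.2872, 0.0284]
tool_rot: [3.117, -0.387, 0.002]
contact_force: [-1.2, 1.4, 6.4]
opening: 0.0096
```

>>> play_rows([
  [[1,0,0,-1,0,0,0],[1,0,0,-3,0,0,0],[1,0,0,-6,0,0,0],[1,0,0,-9,0,0,0],[1,0,0,-11,0,0,0],[1,0,0,-12,0,0,0],[1,0,0,-12,0,0,0],[1,0,0,-12,0,0,0]],
])

```text
t: 3.7
tool_pos: [0.4215, -0.2865, 0.1469]
tool_rot: [-3.117, 0.387, 0.002]
contact_force: [-0.4, 0.2, -3.5]
opening: 0.0099
```

```bash
python3 snap.py 2
python3 - <<'E'
from h import *
from station import ctrl
o=ctrl.get_obs();print(o["t"],o["tool_pos"],o["opening"],o["contact_force"],o["wrist_torque"])
a=load("side2");b=load("top2")
crop(a,225,60,110,90,6,"pics/a2.png");crop(b,295,165,110,90,6,"pics/b2.png")
i=cv2.imread("pics/a2.png");j=cv2.imread("pics/b2.png");cv2.imwrite("pics/ab2.png",cv2.resize(np.hstack([i[:540],j]),None,fx=.6,fy=.6))
E
```

```text
3.8 [ 0.42151396 -0.2864953   0.14690437] 0.00985130540125745 [ 0.43643945  0.5878966  -3.05111197] [0.06756279 0.1563346  0.03766717]
```

View pics/ab2.png

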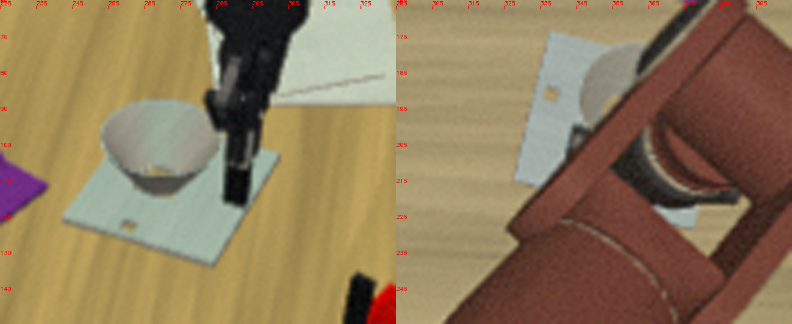

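Run:
```python
from h import *
a=load("side2");b=load("top2")
crop(a,238,92,70,50,8,"pics/a2b.png");crop(b,325,170,60,60,8,"pics/b2b.png")
i=cv2.imread("pics/a2b.png");j=cv2.imread("pics/b2b.png")
c=np.zeros((480,560+480,3),np.uint8);c[:400,:560]=i;c[:480,560:]=j;cv2.imwrite("pics/ab2b.png",cv2.resize(c,(800,370)))
```

```text
(no output)
```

View pics/a2b.png

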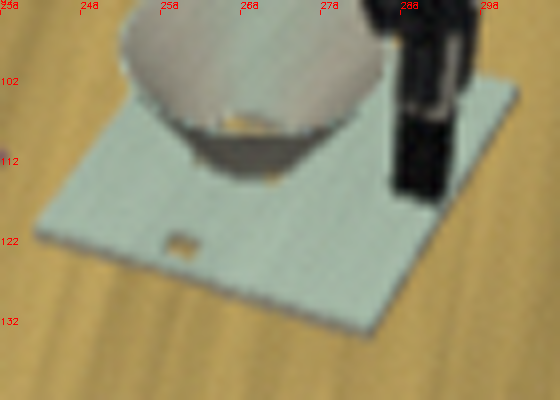

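View pics/b2b.png

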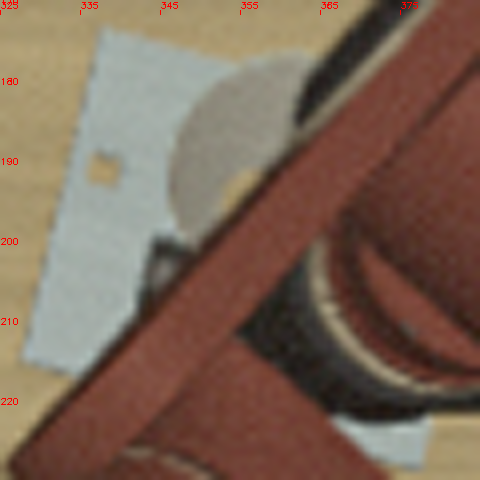

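Run:
```python
from h import *
np.set_printoptions(precision=4,suppress=True)
s=load("side2");t=load("top2")
print("tri hole",tri([ray(s,(260.8,122.6)),ray(t,(337.9,191.3))]))
print("tri cornerFL",tri([ray(s,(242.7,121)),ray(t,(337.6,173.5))]))
print("tri cornerNL",tri([ray(s,(284,133.2)),ray(t,(328,214.8))]))
z=.1245
print("NR",onz(s,(302.5,103.2),z),onz(t,(377.5,228.5),z))
# expectation from the bench pose moved rigidly: tool shift
C=np.array([[.053,.075,.006],[-.077,.075,.006],[-.077,-.075,.006],[0,.062,.006]])
y=np.radians(-14.1);Rz=np.array([[np.cos(y),-np.sin(y),0],[np.sin(y),np.cos(y),0],[0,0,1]])
O=np.array([.4215+.067*np.cos(y)+.0,-.2865+.067*np.sin(y),.1185]);print(O);print(C@Rz.T+O)
```

```text
tri hole (array([ 0.5015, -0.2439,  0.1224]), [np.float64(0.0009249381503482971), np.float64(0.000924938150348187)])
tri cornerFL (array([ 0.5556, -0.2447,  0.1194]), [np.float64(0.0002701896585647816), np.float64(0.000270189658564723)])
tri cornerNL (array([ 0.4307, -0.2138,  0.1208]), [np.float64(0.0007042461678673784), np.float64(0.0007042461678673233)])
NR [ 0.3946 -0.3529  0.1245] [ 0.3926 -0.3568  0.1245]
[ 0.4865 -0.3028  0.1185]
[[ 0.5562 -0.243   0.1245]
 [ 0.4301 -0.2113  0.1245]
 [ 0.3935 -0.3568  0.1245]
 [ 0.5016 -0.2427  0.1245]]
```

Run:
```python
from h import *
from station import ctrl
o=ctrl.get_obs()
print(rel(o,[.4886,-.0121,.150],down(-8.3)))
```

```text
[-2.100e-01 -2.825e+01 -3.000e-01 -2.000e-02  7.000e-02 -5.860e+00]
```

>>> play_rows([
  [[1,0,-2,-0.3,0,0,0],[1,0,-6,-0.3,0,0,0],[1,0,-11,-0.3,0,0,0],[1,-0.1,-16,-0.3,0,0.1,-2],[1,-0.2,-21,-0.3,0,0.1,-4],[1,-0.2,-25,-0.3,0,0.1,-5.9],[1,-0.2,-27.5,-0.3,0,0.1,-5.9],[1,-0.2,-28.2,-0.3,0,0.1,-5.9],[1,-0.2,-28.2,-0.3,0,0.1,-5.9],[1,-0.2,-28.2,-0.3,0,0.1,-5.9],[1,-0.2,-28.2,-0.3,0,0.1,-5.9]],
])

```text
t: 5.18
tool_pos: [0.4884, -0.0133, 0.15]
tool_rot: [-3.133, 0.228, -0.001]
contact_force: [0.4, 0.2, -2.8]
opening: 0.0098
```

```bash
python3 snap.py 3
python3 - <<'E'
from h import *
from station import ctrl
o=ctrl.get_obs();print(o["t"],o["tool_pos"],o["opening"],o["contact_force"])
a=load("side3");b=load("top3")
crop(a,180,110,90,75,8,"pics/a3.png");crop(b,215,130,90,70,8,"pics/b3.png")
E
```

```text
5.275 [ 0.48851599 -0.01319968  0.15001718] 0.009886283749823744 [-1.14697507  0.08711235 -2.01096886]
```

View pics/a3.png

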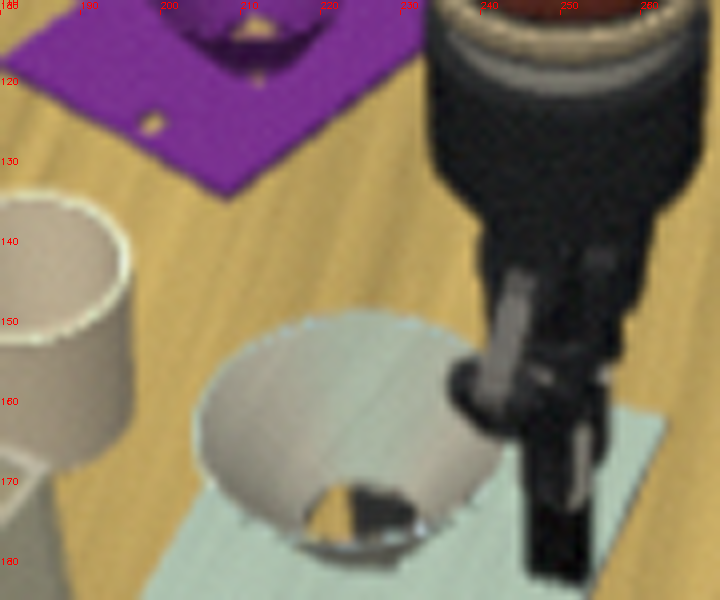

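View pics/b3.png

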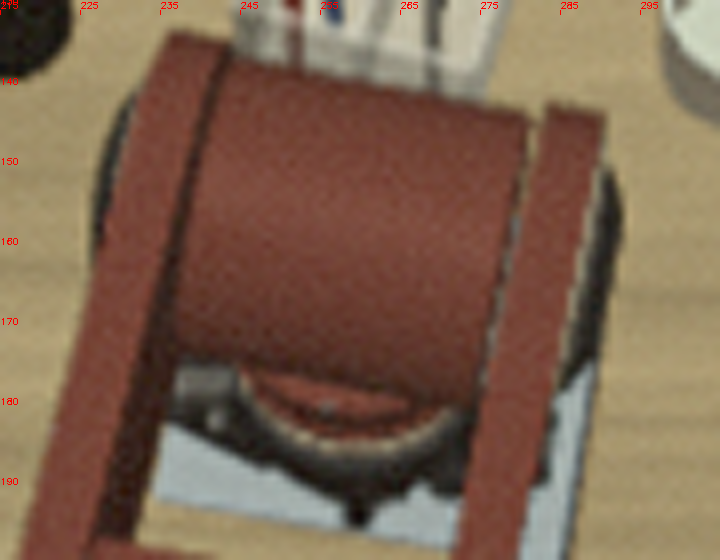

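Run:
```python
from h import *
a=load("side3");crop(a,185,140,90,75,8,"pics/a3b.png")
```

```text
(no output)
```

View pics/a3b.png

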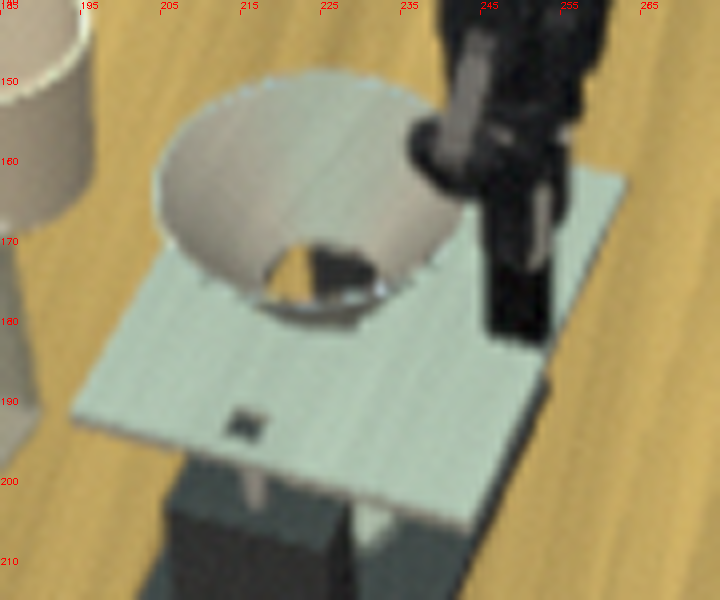

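Run:
```python
from h import *
np.set_printoptions(precision=4,suppress=True)
s=load("side3")
z=.1275
for n,p in dict(FL=(194,191.8),NL=(244,205.3),NR=(263,162.3),hole=(215.7,192.8)).items(): print(n,onz(s,p,z), onz(s,p,z-.003))
# expected when over seat
y=np.radians(-8.2);Rz=np.array([[np.cos(y),-np.sin(y),0],[np.sin(y),np.cos(y),0],[0,0,1]])
C=np.array([[.053,.075,0],[-.077,.075,0],[-.077,-.075,0],[0,.062,0]])
print(C@Rz.T+[.555,-.0235,z])
```

```text
FL [0.6174 0.0454 0.1275] [0.6184 0.043  0.1245]
NL [0.4899 0.0634 0.1275] [0.4904 0.061  0.1245]
NR [ 0.4693 -0.0849  0.1275] [ 0.4697 -0.0877  0.1245]
hole [0.5649 0.0385 0.1275] [0.5657 0.0361 0.1245]
[[ 0.6182  0.0432  0.1275]
 [ 0.4895  0.0617  0.1275]
 [ 0.4681 -0.0868  0.1275]
 [ 0.5638  0.0379  0.1275]]
```

>>> play_rows([
  [[1,-0.05,0.05,0.7,0,0,0],[1,-0.05,0.05,1.1,0,0,0],[1,-0.05,0.05,1.4,0,0,0],[1,-0.05,0.05,1.7,0,0,0],[1,-0.05,0.05,2.0,0,0,0],[1,-0.05,0.05,2.0,0,0,0],[1,-0.05,0.05,2.0,0,0,0]],
])

```text
t: 6.15
tool_pos: [0.4881, -0.0136, 0.1302]
tool_rot: [-3.133, 0.228, -0.001]
contact_force: [-0.3, -0.2, -2.7]
opening: 0.0099
```

```bash
python3 snap.py 4
python3 - <<'E'
from h import *
from station import ctrl
o=ctrl.get_obs();print(o["t"],o["tool_pos"],o["opening"],o["contact_force"],o["wrist_torque"])
a=load("side4");crop(a,185,140,90,75,8,"pics/a4b.png")
E
```

```text
6.25 [ 0.48809129 -0.01361328  0.13021988] 0.00988067246880203 [ 0.07642745 -0.21677081 -1.97821278] [-0.01950187  0.16739594 -0.00514166]
```

View pics/a4b.png

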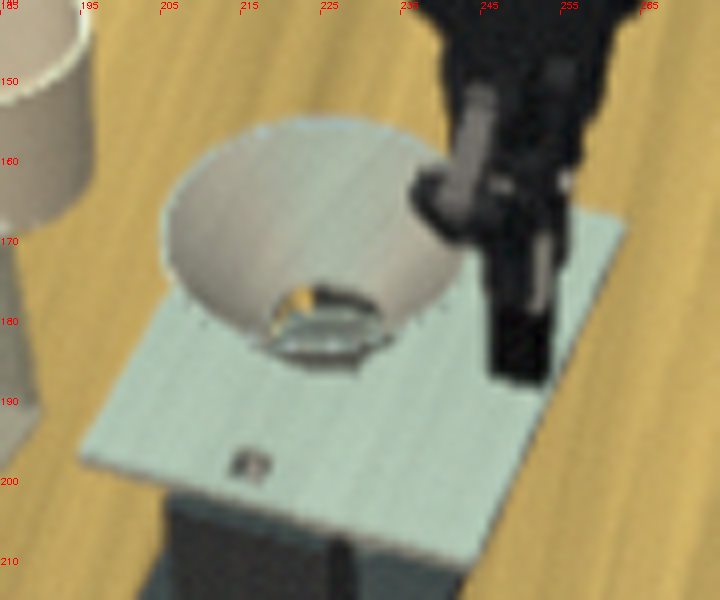

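>>> play_rows([
  [[1,0,0,0.3,0,0,0],[1,0,0,0.6,0,0,0],[1,0,0,0.9,0,0,0],[1,0,0,1.15,0,0,0],[1,0,0,1.3,0,0,0],[1,0,0,1.3,0,0,0]],
])

```text
t: 7.0
tool_pos: [0.488, -0.0137, 0.117]
tool_rot: [-3.133, 0.228, -0.001]
contact_force: [0.2, -1.4, -3.3]
opening: 0.0098
```

>>> play_rows([
  [[1,0,0,0.1,0,0,0],[1,0,0,0.2,0,0,0],[1,0,0,0.25,0,0,0],[1,0,0,0.25,0,0,0]],
])

```text
t: 7.5
tool_pos: [0.4883, -0.0137, 0.1164]
tool_rot: [3.133, -0.228, 0.002]
contact_force: [-5.8, -1.5, 7.2]
opening: 0.0096
```

```bash
python3 snap.py 5
python3 - <<'E'
from h import *
from station import ctrl
o=ctrl.get_obs();print(o["t"],o["tool_pos"],o["opening"],o["contact_force"],o["wrist_torque"])
a=load("side5");crop(a,185,140,90,75,8,"pics/a5b.png")
E
```

```text
7.6 [ 0.4882742  -0.01371793  0.11634092] 0.00991500128261969 [-6.36190366 -0.51692962  7.38913173] [-0.08665582  0.95625654 -0.04956602]
```

View pics/a5b.png

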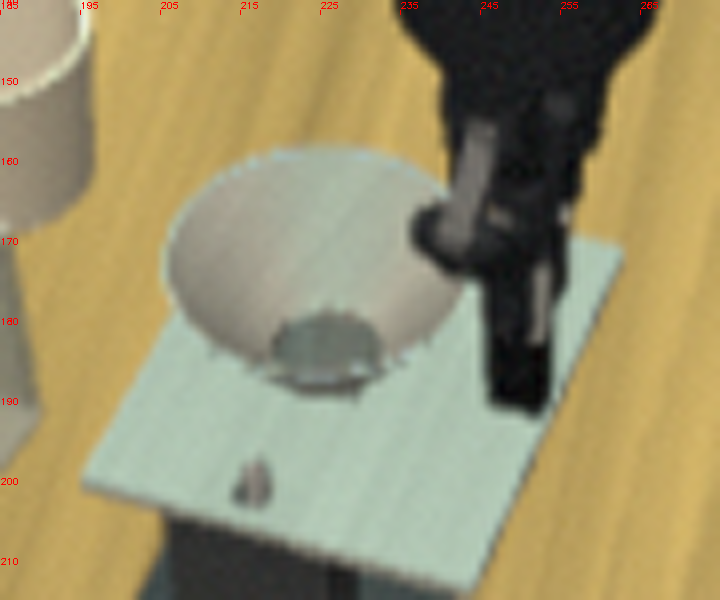

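>>> play_rows([
  [[1,0,0,-0.05,0,0,0],[-1,0,0,-0.05,0,0,0],[-1,0,0,-0.05,0,0,0],[-1,0,0,-0.05,0,0,0],[-1,0,0,-0.05,0,0,0],[-1,0,0,-2,0,0,0],[-1,0,0,-6,0,0,0],[-1,0,0,-12,0,0,0],[-1,0,0,-16,0,0,0],[-1,0,0,-16,0,0,0]],
])

```text
t: 8.85
tool_pos: [0.4904, -0.0141, 0.283]
tool_rot: [3.132, -0.228, 0.018]
contact_force: [0.4, -0.3, -0.1]
opening: 0.0854
```

```bash
python3 snap.py 6
python3 - <<'E'
from h import *
from station import ctrl
o=ctrl.get_obs();print(o["t"],o["tool_pos"],o["opening"],o["contact_force"],o["q"])
a=load("side6");crop(a,185,140,90,75,8,"pics/a6b.png")
E
```

```text
8.95 [ 0.48830132 -0.01373457  0.27739956] 0.08561381219498834 [ 0.17664594  0.49833039 -1.06787402] [-1.80637901e-01 -3.14804147e-01  1.83388850e+00  5.21098353e-05
  1.61979695e+00  1.53547132e+00]
```

View pics/a6b.png

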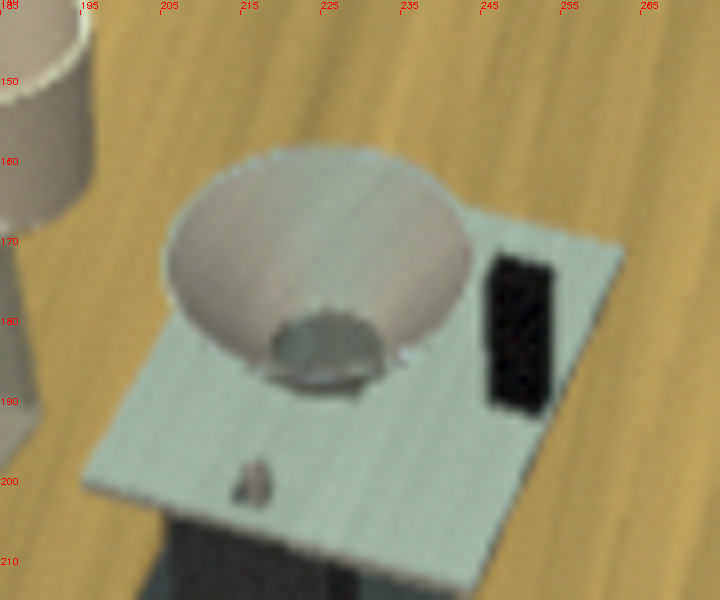

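View pics/top6.png

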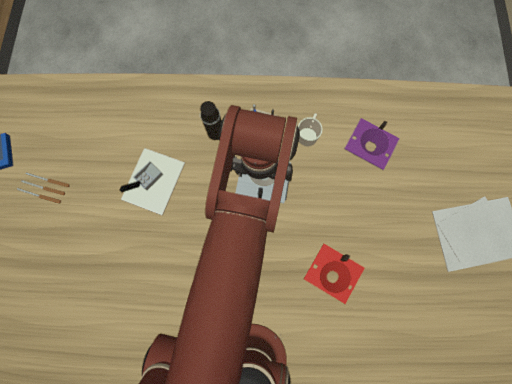

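```bash
cat >> h.py <<'E'
def Rz(deg): return R.from_euler('z',deg,degrees=True).as_matrix()
E
python3 - <<'E'
from h import *
t=load("top0");s=load("side0")
yaw=-42;c=np.array([.5558,.3481,.01])
M=np.array([[.038,.028,.030],[.038,-.028,.030],[-.038,.028,.03],[-.038,-.028,.03],[-.038,.028,0],[-.038,-.028,0],[.038,.028,0],[.038,-.028,0],[.038,0,.017],[-.071,0,.065],[-.0848,0,.0847],[-.042,0,.023]])
X=M@Rz(yaw).T+c
for d,n,b,f in((t,"top",(110,140,80,80),8),(s,"side",(130,280,125,104),6)):
    crop(d,*b,f,"pics/m.png");im=cv2.imread("pics/m.png")
    for p in proj(d,X): cv2.circle(im,(int((p[0]-b[0]+.5)*f),int((p[1]-b[1]+.5)*f)),3,(0,0,255),-1)
    cv2.imwrite(f"pics/m_{n}.png",im)
E
```

```text
(no output)
```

View pics/m_top.png

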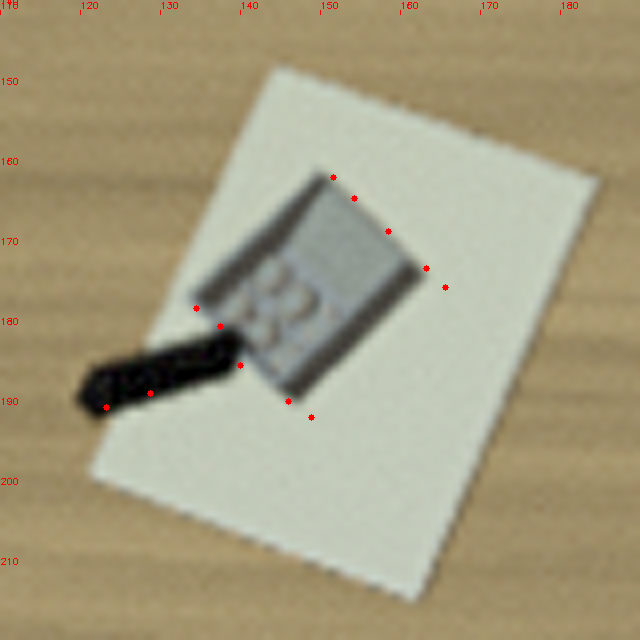

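View pics/m_side.png

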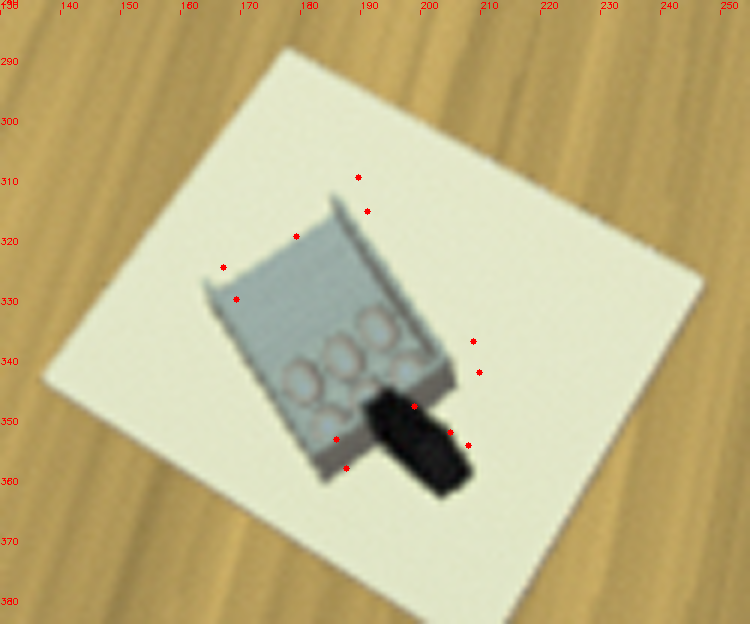

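Run:
```python
from h import *
from scipy.optimize import least_squares
t=load("top0");s=load("side0")
fl,fr,bl,br=[.038,.028,.03],[.038,-.028,.03],[-.038,.028,.03],[-.038,-.028,.03]
blb,brb=[-.038,.028,0],[-.038,-.028,0];he=[-.0848,0,.0847]
S=[(fl,(163.7,326.5)),(fr,(185.2,312)),(brb,(205.7,343.3)),(br,(204,339)),(blb,(183.7,359.8)),(bl,(181.7,355.3)),(he,(205.7,359.8))]
Tt=[(fl,(149.7,160.8)),(fr,(162.8,173.5)),(bl,(133.5,176.6)),(br,(146.6,189.8)),(he,(120.8,188.6))]
def f(p,full=False):
    c=[p[0],p[1],.01];r=[]
    for d,L in((s,S),(t,Tt)):
        X=np.array([m for m,_ in L])@Rz(p[2]).T+c; r.append(proj(d,X)-np.array([q for _,q in L]))
    return r if full else np.vstack(r).ravel()
q=least_squares(f,[.556,.348,-42],x_scale=[.01,.01,5]);print(q.x);[print(np.round(a,1)) for a in f(q.x,1)]
```

```text
[  0.56055661   0.35426991 -42.38825437]
[[ 0.1 -0.3]
 [ 1.2 -0.7]
 [ 0.9  0.8]
 [ 1.4 -0. ]
 [ 0.4  0.3]
 [ 0.6  0. ]
 [-1.6 -3. ]]
[[-0.2 -0.6]
 [-1.8 -1.8]
 [-1.2 -0.1]
 [-2.9 -1.6]
 [ 0.   0.1]]
```

```bash
cat >> h.py <<'E'
def tilt(hd,a):
    p=np.radians(hd);a=np.radians(a);h=np.array([np.cos(p),np.sin(p),0]);k=np.array([0,0,1.])
    x=-np.cos(a)*h-np.sin(a)*k; z=np.sin(a)*h-np.cos(a)*k; return np.c_[x,np.cross(z,x),z]
E
python3 - <<'E'
from h import *
from station import ctrl
o=ctrl.get_obs()
print(rel(o,[.4718,.4305,.22],tilt(-42,0)))
# second stage from there
o2=dict(tool_pos=np.array([.4718,.4305,.22]),tool_rot=R.from_matrix(tilt(-42,0)).as_rotvec())
print(rel(o2,[.4718,.4305,.1414],tilt(-42,35)))
E
```

```text
[-8.0800e+00 -4.3720e+01  5.7200e+00  2.0000e-01 -6.0000e-02 -1.4633e+02]
[  0.    -0.     7.86   0.   -35.     0.  ]
```

>>> play_rows([
  [[-1,-0.5,-2.5,0,0,0,-10],[-1,-1,-5.5,0.4,0,0,-20],[-1,-1.6,-8.5,0.8,0,0,-30],[-1,-2.2,-12,1.2,0,0,-40],[-1,-2.8,-15,1.6,0,0,-50],[-1,-3.4,-18,2,0,0,-60],[-1,-4,-21,2.4,0,0,-70],[-1,-4.5,-24,2.8,0,0,-80],[-1,-5,-27,3.2,0,0,-90],[-1,-5.5,-30,3.6,0,0,-100],[-1,-6,-33,4,0,0,-110],[-1,-6.6,-36,4.4,0,0,-120],[-1,-7.3,-39,4.8,0,0,-130],[-1,-7.8,-42,5.2,0,0,-140],[-1,-8.1,-43.7,5.7,0.2,0,-146.3],[-1,-8.1,-43.7,5.7,0.2,0,-146.3],[-1,-8.1,-43.7,5.7,0.2,0,-146.3],[-1,-8.1,-43.7,5.7,0.2,0,-146.3]],
])

```text
t: 11.2
tool_pos: [0.4717, 0.4296, 0.2202]
tool_rot: [1.129, 2.932, 0.001]
contact_force: [0.6, -0.8, 0.3]
opening: 0.0853
```

```bash
python3 snap.py 7
python3 - <<'E'
from h import *
from station import ctrl
o=ctrl.get_obs();print(o["t"],o["tool_pos"],o["q"])
print(rel(o,[.4718,.4305,.22],tilt(-42,0)))
print(rel(o,[.4718,.4305,.1414],tilt(-42,35)))
b=load("top7");crop(b,225,150,80,60,8,"pics/b7.png")
E
```

```text
11.3 [0.47180169 0.42978724 0.22050131] [ 6.22148952e-01  7.61501076e-02  1.56886852e+00  3.29461837e-04
  1.49555232e+00 -2.13838292e-01]
[ 0.05  0.05  0.05  0.06 -0.01 -0.1 ]
[ 5.000e-02  4.000e-02  7.910e+00  3.000e-02 -3.501e+01 -1.200e-01]
```

View pics/b7.png

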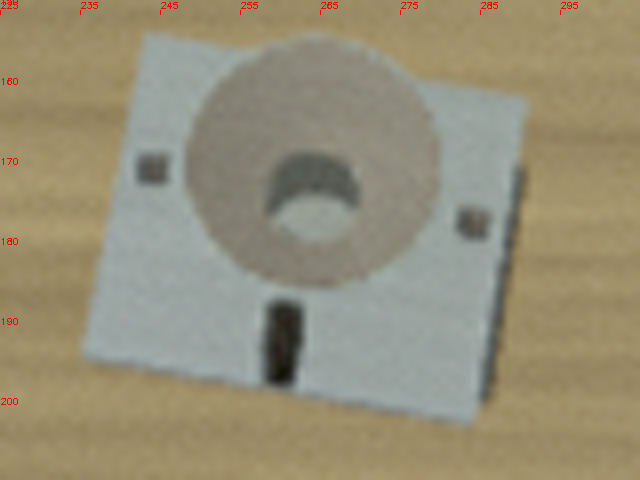

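>>> play_rows([
  [[-1,0,0,2,0,-9,0],[-1,0,0,4,0,-18,0],[-1,0,0,6,0,-27,0],[-1,0,0,7.9,0,-35,-0.1],[-1,0,0,7.9,0,-35,-0.1],[-1,0,0,7.9,0,-35,-0.1],[-1,0,0,7.9,0,-35,-0.1]],
])

```text
t: 12.18
tool_pos: [0.4735, 0.43, 0.1441]
tool_rot: [0.92, 2.385, -0.283]
contact_force: [0.5, 0.0, 0.1]
opening: 0.085
```

```bash
python3 snap.py 8
python3 - <<'E'
from h import *
from station import ctrl
np.set_printoptions(precision=4,suppress=True)
print("mouth",onz(load("top7"),(263.7,169.7),.138))
o=ctrl.get_obs();print(o["t"],o["tool_pos"],o["q"])
print(rel(o,[.5144,.3922,.0594],tilt(-42,35)))
b=load("top8");crop(b,90,140,90,70,8,"pics/b8.png")
b=load("side8");crop(b,130,264,120,120,5,"pics/a8.png")
E
```

```text
mouth [ 0.5563 -0.0233  0.138 ]
12.275 [0.4732 0.4299 0.1436] [ 0.8924  0.1957  1.6634 -0.6244  1.3642  0.2156]
[ 0.25 -0.07 10.1   0.13 -0.04 -0.21]
```

View pics/b8.png

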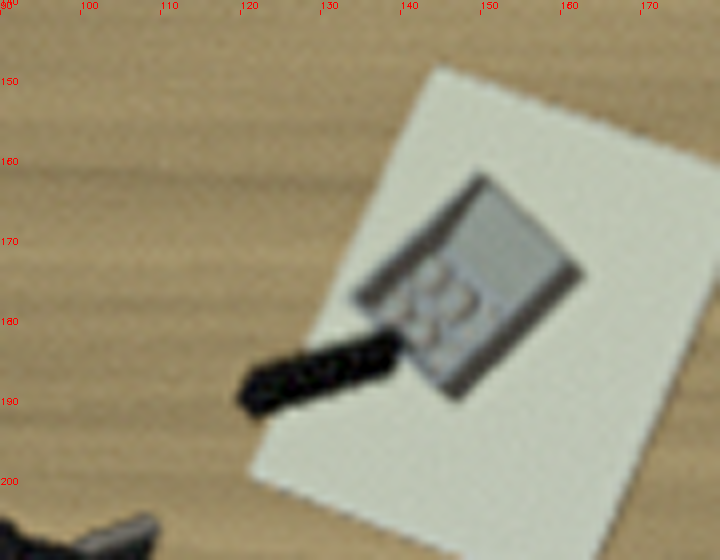

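View pics/a8.png

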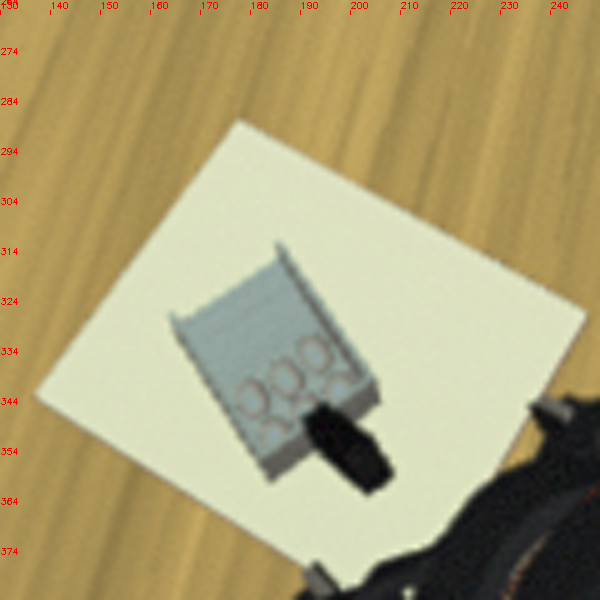

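>>> play_rows([
  [[-1,0.2,-0.1,3,0,0,0],[-1,0.2,-0.1,6,0,0,-0.2],[-1,0.2,-0.1,8.5,0,0,-0.2],[-1,0.2,-0.1,10,0,0,-0.2],[-1,0.2,-0.1,10.1,0,0,-0.2],[-1,0.2,-0.1,10.1,0,0,-0.2]],
])

```text
t: 13.02
tool_pos: [0.5149, 0.3923, 0.0608]
tool_rot: [0.916, 2.386, -0.284]
contact_force: [-0.3, -0.3, 0.5]
opening: 0.0857
```

```bash
python3 snap.py 9
python3 - <<'E'
from h import *
from station import ctrl
np.set_printoptions(precision=4,suppress=True)
o=ctrl.get_obs();print(o["t"],o["tool_pos"],o["contact_force"])
print(rel(o,[.5144,.3922,.0594],tilt(-42,35)))
b=load("top9");crop(b,90,140,90,70,8,"pics/b9.png")
b=load("side9");crop(b,130,264,120,120,5,"pics/a9.png")
E
```

```text
13.125 [0.5148 0.3926 0.061 ] [-0.5778  0.0541  0.6917]
[ 0.09 -0.06  0.13  0.24 -0.04 -0.06]
```

View pics/b9.png

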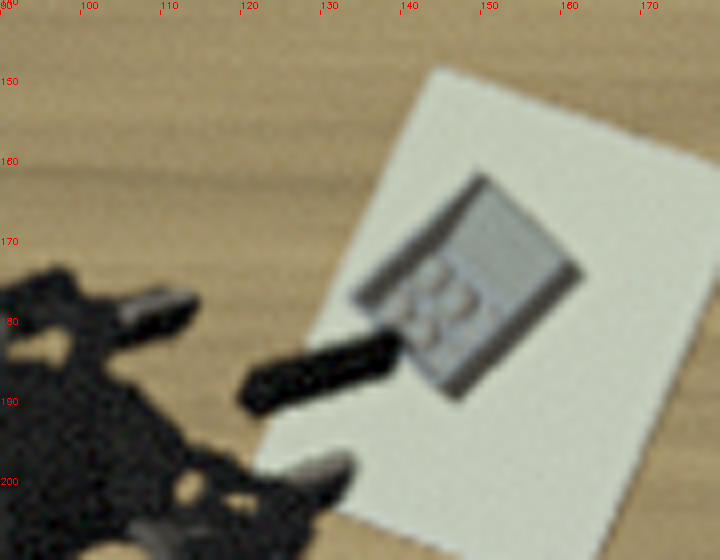

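View pics/a9.png

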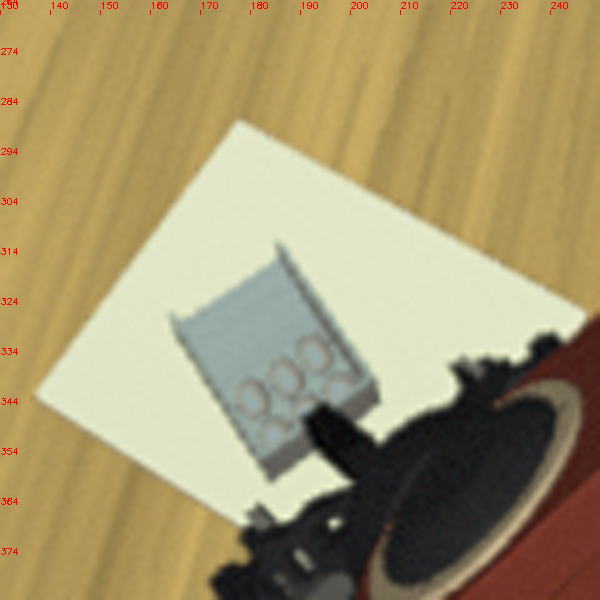

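>>> play_rows([
  [[-1,0.1,-0.05,0.6,0.2,0,0],[-1,0.1,-0.05,0.8,0.2,0,0],[1,0.1,-0.05,0.8,0.2,0,0],[1,0.1,-0.05,0.8,0.2,0,0],[1,0.1,-0.05,0.8,0.2,0,0],[1,0.1,-0.05,0.8,0.2,0,0],[1,0.1,-0.05,0.8,0.2,0,0],[1,0.1,-0.05,0.8,0.2,0,0]],
], newtons=100)

```text
t: 14.12
tool_pos: [0.5175, 0.39, 0.0542]
tool_rot: [0.917, 2.386, -0.287]
contact_force: [0.4, 0.6, 1.7]
opening: 0.0127
```

```bash
python3 snap.py 10
python3 - <<'E'
from h import *
from station import ctrl
np.set_printoptions(precision=4,suppress=True)
o=ctrl.get_obs();print(o["t"],o["tool_pos"],o["contact_force"],o["opening"])
b=load("top10");crop(b,90,140,90,70,8,"pics/b10.png")
b=load("side10");crop(b,130,264,120,120,5,"pics/a10.png")
print(R.from_rotvec(o["tool_rot"]).as_matrix(), np.r_[o["tool_pos"]])
E
```

```text
14.225 [0.5175 0.39   0.0542] [0.0095 0.2403 1.5103] 0.012599498663092517
[[-0.6082  0.6693  0.4267]
 [ 0.5492  0.743  -0.3825]
 [-0.5731  0.0017 -0.8195]] [0.5175 0.39   0.0542]
```

View pics/b10.png

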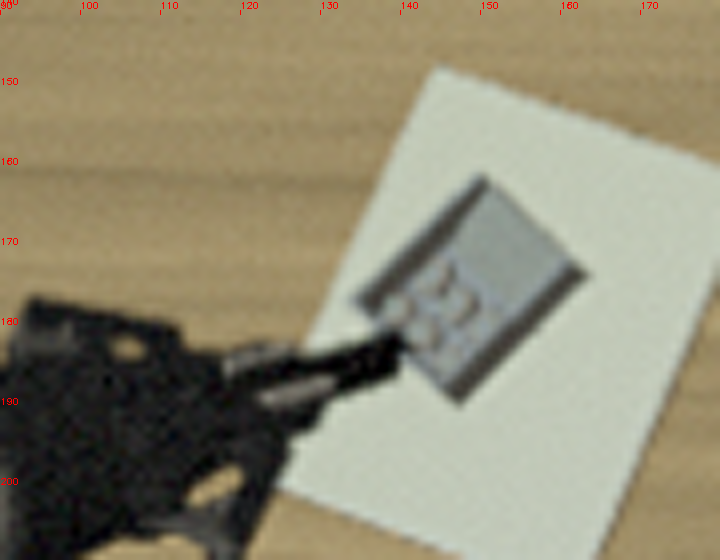

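View pics/a10.png

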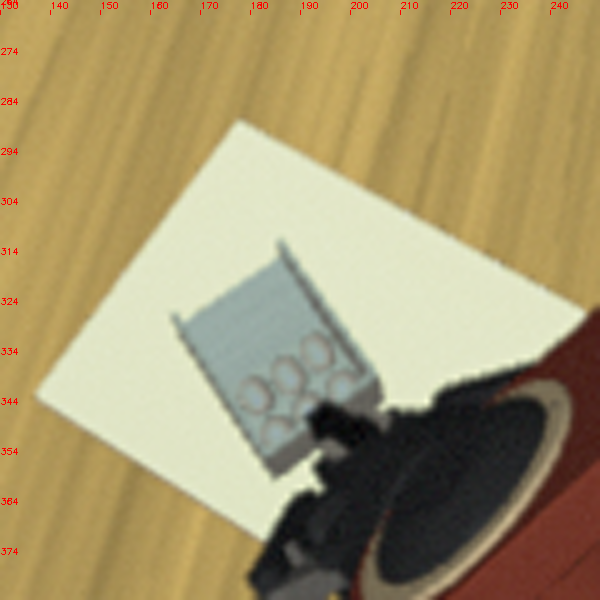

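>>> play_rows([
  [[1,-0.3,0,-0.4,0,0,0],[1,-1.1,0,-1.6,0,0,0],[1,-2.6,0,-3.7,0,0,0],[1,-4.3,0,-6.2,0,0,0],[1,-6.0,0,-8.6,0,0,0],[1,-7.5,0,-10.7,0,0,0],[1,-8.3,0,-11.9,0,0,0],[1,-8.6,0,-12.3,0,0,0],[1,-8.6,0,-12.3,0,0,0],[1,-8.6,0,-12.3,0,0,0]],
])

```text
t: 15.48
tool_pos: [0.5167, 0.3893, 0.2025]
tool_rot: [0.917, 2.387, -0.29]
contact_force: [-0.1, -0.3, -2.7]
opening: 0.0124
```

```bash
python3 snap.py 11
python3 - <<'E'
from h import *
from station import ctrl
np.set_printoptions(precision=4,suppress=True)
o=ctrl.get_obs();print(o["t"],o["tool_pos"],o["contact_force"],o["opening"],o["wrist_torque"],o["q"])
b=load("top11");crop(b,90,130,90,70,8,"pics/b11.png")
b=load("side11");crop(b,110,180,150,120,5,"pics/a11.png")
E
```

```text
15.575 [0.5168 0.3894 0.2027] [-0.1534  1.0443 -2.8176] 0.012461721563569223 [0.3765 0.5418 0.0166] [ 0.7988  0.1241  1.6396 -0.621   1.3915  0.0797]
```

View pics/b11.png

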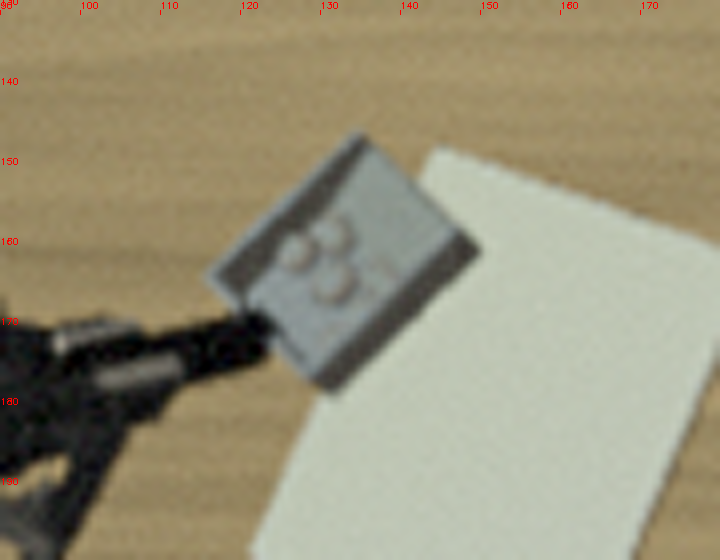

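View pics/a11.png

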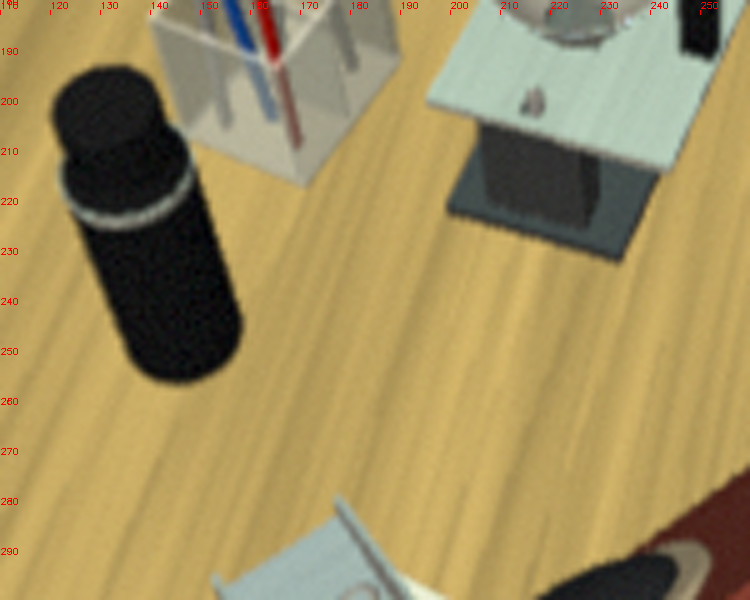

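Run:
```python
from h import *
b=load("side11");crop(b,135,260,100,80,7,"pics/a11b.png")
```

```text
(no output)
```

View pics/a11b.png

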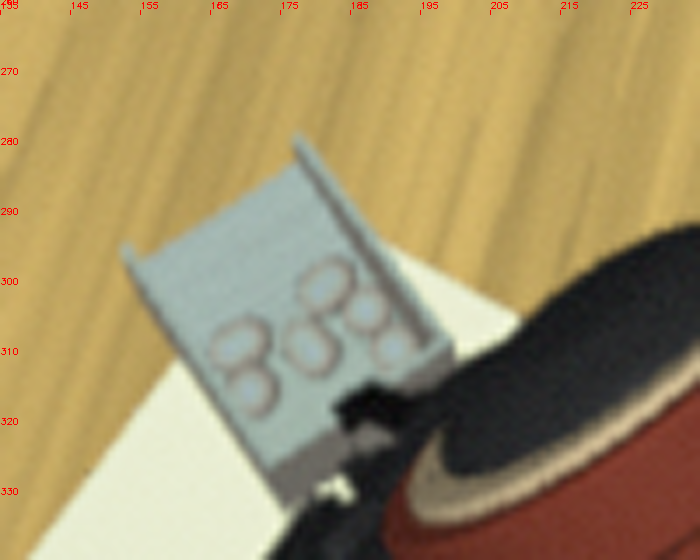

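Run:
```python
from h import *
np.set_printoptions(precision=4,suppress=True)
s=load("side11");t=load("top11")
for n,a,b in[("FL",(152.6,294.9),(134.5,146.1)),("FR",(177.4,278.8),(149.5,160.8)),("BR",(198.8,308.5),(131,178.5)),("BL",(173.1,326.4),(115.8,163.9))]:
    print(n,*tri([ray(s,a),ray(t,b)]))
# predicted from grasp
c=np.array([.559+.0027-.0081*0,.352,.01])
```

```text
FL [0.6044 0.3483 0.1866] [np.float64(0.0008971407041454673), np.float64(0.0008971407041454)]
FR [0.5681 0.3037 0.1772] [np.float64(0.0045130643033655885), np.float64(0.004513064303365714)]
BR [0.5139 0.3528 0.1739] [np.float64(0.00295410826175614), np.float64(0.0029541082617563354)]
BL [0.5503 0.3977 0.1841] [np.float64(0.0002420566442616375), np.float64(0.00024205664426154124)]
```

```bash
cat >> h.py <<'E'
P0=np.array([.5168,.3894,.2027]);Rt0=None
S0=np.array([.5592,.3506,.156]);Rs0=Rz(-42.2)
RT0=R.from_rotvec([.917,2.387,-.290]).as_matrix()
RREL=Rs0.T@RT0;PREL=Rs0.T@(P0-S0);LIP=np.array([.038,0,.017])
def pour(lip,H,th):
    Rs=Rz(H)@R.from_euler('y',th,degrees=True).as_matrix()
    O=np.array(lip)-Rs@LIP
    return O+Rs@PREL,Rs@RREL
E
python3 - <<'E'
from h import *
from station import ctrl
np.set_printoptions(precision=3,suppress=True)
o=ctrl.get_obs()
print(PREL)
for l,H,th in[((.556,.12,.20),-90,0),((.556,.005,.175),-90,0),((.556,.005,.165),-90,30),((.556,.005,.160),-90,75)]:
    P,Rt=pour(l,H,th);print(P,rel(o,P,Rt))
E
```

```text
[-0.057  0.     0.047]
[0.556 0.215 0.23 ] [-13.48 -10.28   6.14  27.41   0.03  39.19]
[0.556 0.1   0.205] [-18.35 -18.82  12.61  27.41   0.03  39.19]
[0.556 0.073 0.238] [-21.8  -20.88  10.9   16.44  28.22  45.47]
[0.556 0.001 0.26 ] [-26.97 -26.22  11.9   -2.45  70.28  51.24]
```

>>> play_rows([
  [[1,-0.3,-0.2,0.1,0.5,0,0.8],[1,-1.1,-0.8,0.5,2.2,0,3.1],[1,-2.4,-1.9,1.1,4.9,0,7.1],[1,-4.0,-3.1,1.8,8.2,0,11.8],[1,-5.8,-4.4,2.6,11.8,0,16.9],[1,-7.7,-5.9,3.5,15.6,0,22.3],[1,-9.4,-7.2,4.3,19.2,0,27.4],[1,-11.1,-8.4,5.0,22.5,0,32.1],[1,-12.4,-9.5,5.6,25.2,0,36.1],[1,-13.2,-10.1,6.0,26.9,0,38.4],[1,-13.5,-10.3,6.1,27.4,0,39.2],[1,-13.5,-10.3,6.1,27.4,0,39.2],[1,-13.5,-10.3,6.1,27.4,0,39.2]],
])

```text
t: 17.2
tool_pos: [0.5558, 0.2159, 0.2301]
tool_rot: [1.869, 1.876, -0.589]
contact_force: [0.1, -0.7, -2.7]
opening: 0.0123
```

```bash
python3 snap.py 12
python3 - <<'E'
from h import *
from station import ctrl
np.set_printoptions(precision=3,suppress=True)
o=ctrl.get_obs();print(o["t"],o["tool_pos"],o["q"])
b=load("side12");crop(b,150,120,130,130,5,"pics/a12.png")
b=load("top12");crop(b,170,130,130,90,6,"pics/b12.png")
for l,H,th in[((.556,.005,.175),-90,0),((.556,.005,.165),-90,30),((.556,.005,.160),-90,75)]:
    P,Rt=pour(l,H,th);print(P,rel(o,P,Rt))
E
```

```text
17.3 [0.556 0.216 0.23 ] [ 0.502  0.196  1.513 -0.535  1.73   0.492]
[0.556 0.1   0.205] [-8.    0.01  8.7   0.05  0.02  0.04]
[0.556 0.073 0.238] [-12.2   -0.     7.52  -0.04  30.02   0.08]
[0.556 0.001 0.26 ] [-19.31  -0.03   9.88  -0.18  75.02   0.13]
```

View pics/a12.png

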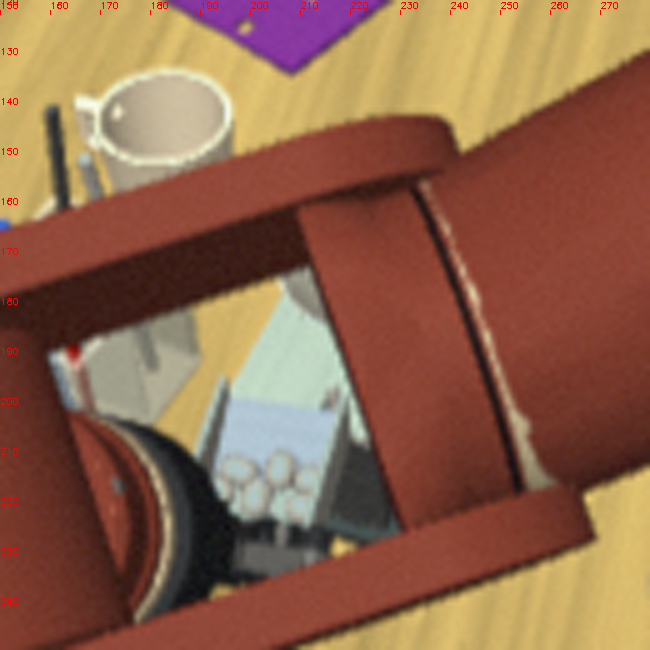

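View pics/b12.png

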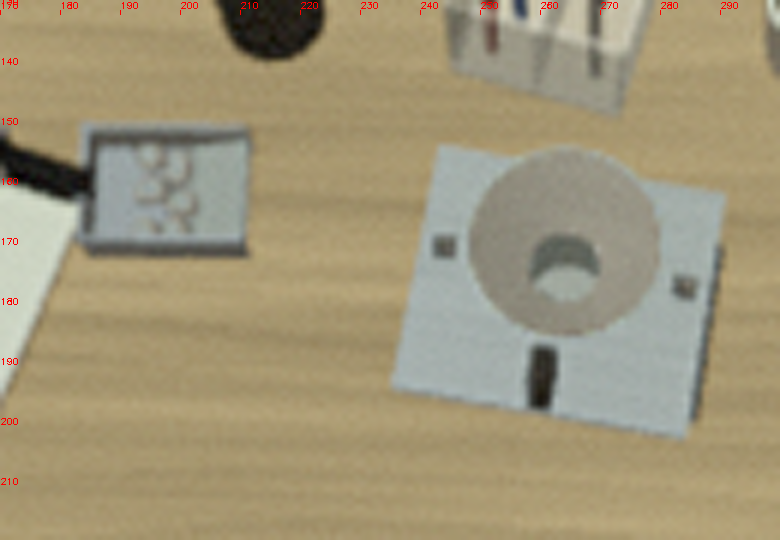

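Run:
```python
from h import *
t=load("top12")
print(onz(t,(210.5,161),.2),onz(t,(211,151),.213),onz(t,(210.5,171.5),.213))
print(onz(t,(263.7,169.7),.138))
```

```text
[0.55971818 0.12482279 0.2       ] [0.58447176 0.12311844 0.213     ] [0.52590181 0.12109434 0.213     ]
[ 0.55627992 -0.02333413  0.138     ]
```

Run:
```python
from h import *
from station import ctrl
np.set_printoptions(precision=2,suppress=True)
o=ctrl.get_obs()
for y,z,th in[(.08,.19,0),(.03,.178,0),(0,.175,0),(0,.172,10),(0,.168,20),(0,.165,25),(0,.165,30),(0,.163,35),(0,.162,40),(0,.161,45),(0,.16,50)]:
    P,Rt=pour((.556,y,z),-90,th);print(th,rel(o,P,Rt))
```

```text
0 [-2.72  0.04  3.17  0.05  0.02  0.04]
0 [-6.12  0.02  7.02  0.05  0.02  0.04]
0 [-8.41  0.01  8.99  0.05  0.02  0.04]
10 [-9.7   0.    8.29  0.02 10.02  0.05]
20 [-11.08  -0.     7.95  -0.01  20.02   0.07]
25 [-11.75  -0.     7.96  -0.02  25.02   0.07]
30 [-12.61  -0.01   7.81  -0.04  30.02   0.08]
35 [-13.36  -0.01   7.89  -0.06  35.02   0.08]
40 [-14.18  -0.01   7.97  -0.07  40.02   0.09]
45 [-14.99  -0.02   8.12  -0.09  45.02   0.1 ]
50 [-15.79  -0.02   8.35  -0.1   50.02   0.1 ]
```

>>> play_rows([
  [[1,-0.5,0,0.6,0,0,0],[1,-1.5,0,1.8,0,0,0],[1,-2.9,0,3.4,0,0,0],[1,-4.4,0,5,0,0,0],[1,-5.9,0,6.7,0,0,0],[1,-7.2,0,8,0,0,0],[1,-8.1,0,8.8,0,0,0],[1,-8.4,0,9,0,0,0],[1,-9,0,8.6,0,5,0],[1,-9.7,0,8.3,0,10,0],[1,-10.4,0,8.1,0,15,0],[1,-11.1,0,7.95,0,20,0],[1,-11.4,0,7.95,0,22,0],[1,-11.4,0,7.95,0,22,0]],
])

```text
t: 19.05
tool_pos: [0.5564, 0.0766, 0.2306]
tool_rot: [2.098, 2.104, -0.24]
contact_force: [0.3, 0.6, -2.1]
opening: 0.0123
```

```bash
python3 snap.py 13
python3 - <<'E'
from h import *
from station import ctrl
np.set_printoptions(precision=2,suppress=True)
o=ctrl.get_obs();print(o["t"],o["tool_pos"],o["q"],o["contact_force"])
b=load("side13");crop(b,150,100,150,120,5,"pics/a13.png")
b=load("top13");crop(b,180,120,130,90,6,"pics/b13.png")
for y,z,th in[(0,.166,25),(0,.165,30),(0,.164,35),(0,.163,40),(0,.162,45),(0,.161,50),(0,.16,55),(0,.16,60),(0,.16,65),(0,.16,70),(0,.16,75)]:
    P,Rt=pour((.556,y,z),-90,th);print(th,rel(o,P,Rt))
E
```

```text
19.15 [0.56 0.08 0.23] [ 0.13 -0.07  1.72 -0.23  1.53  0.13] [ 0.47  0.28 -2.29]
25 [-0.41  0.03 -0.27 -0.1   3.05  0.11]
30 [-1.13  0.02 -0.64 -0.12  8.05  0.11]
35 [-1.88  0.02 -0.94 -0.13 13.05  0.11]
40 [-2.66  0.02 -1.17 -0.15 18.05  0.11]
45 [-3.47  0.01 -1.33 -0.17 23.05  0.11]
50 [-4.3   0.01 -1.42 -0.19 28.05  0.11]
55 [-5.15  0.   -1.43 -0.21 33.05  0.11]
60 [-6.02  0.   -1.47 -0.22 38.05  0.11]
65 [-6.89 -0.   -1.42 -0.24 43.05  0.11]
70 [-7.75 -0.01 -1.31 -0.26 48.05  0.11]
75 [-8.6  -0.01 -1.11 -0.28 53.05  0.11]
```

View pics/a13.png

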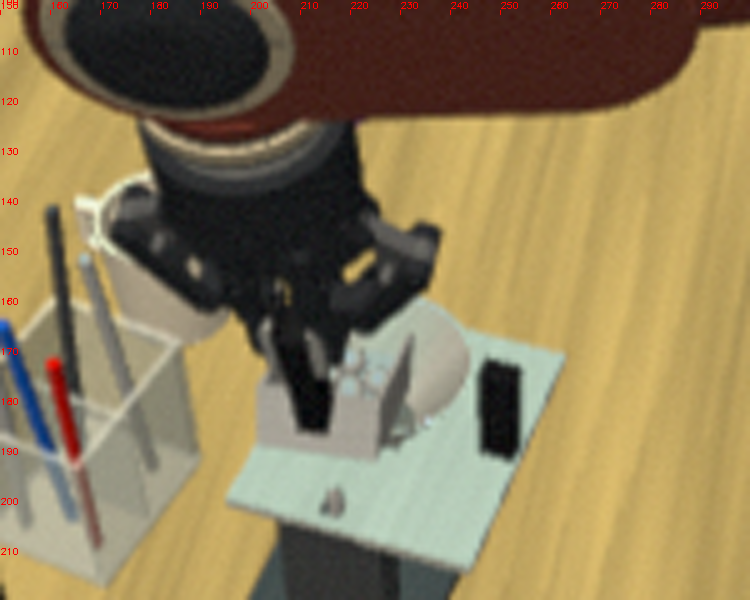

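View pics/b13.png

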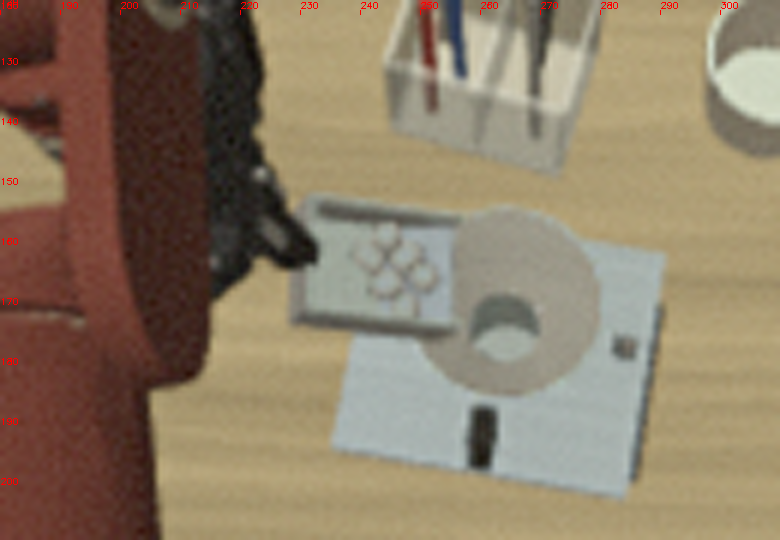

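>>> play_rows([
  [[1,-0.4,0,-0.3,-0.1,3,0.1],[1,-0.8,0,-0.5,-0.1,5.5,0.1],[1,-1.1,0,-0.6,-0.1,8,0.1],[1,-1.5,0,-0.8,-0.1,10.5,0.1],[1,-1.9,0,-0.9,-0.1,13,0.1],[1,-2.3,0,-1.05,-0.1,15.5,0.1],[1,-2.7,0,-1.2,-0.1,18,0.1],[1,-2.7,0,-1.2,-0.1,18,0.1],[1,-2.7,0,-1.2,-0.1,18,0.1],[1,-2.7,0,-1.2,-0.1,18,0.1]],
])

```text
t: 20.4
tool_pos: [0.556, 0.0543, 0.2472]
tool_rot: [-2.173, -2.181, -0.094]
contact_force: [-0.5, 0.1, -1.9]
opening: 0.0123
```

```bash
python3 snap.py 14
python3 - <<'E'
from h import *
from station import ctrl
np.set_printoptions(precision=2,suppress=True)
o=ctrl.get_obs();print(o["t"],o["tool_pos"],o["q"],o["contact_force"])
b=load("side14");crop(b,190,140,80,80,8,"pics/a14.png")
b=load("top14");crop(b,220,130,80,70,8,"pics/b14.png")
for y,z,th in[(0,.162,45),(0,.161,50),(0,.16,55),(0,.16,60),(0,.16,65),(0,.16,70),(0,.16,75)]:
    P,Rt=pour((.556,y,z),-90,th);print(th,rel(o,P,Rt))
E
```

```text
20.5 [0.56 0.05 0.25] [-0.08 -0.13  1.73  0.09  1.55 -0.09] [-0.01 -0.05 -1.38]
45 [-0.74  0.02 -0.38 -0.08  5.07  0.05]
50 [-1.5   0.02 -0.72 -0.1  10.07  0.05]
55 [-2.3   0.01 -0.99 -0.11 15.07  0.05]
60 [-3.12  0.01 -1.29 -0.13 20.07  0.05]
65 [-3.96  0.01 -1.52 -0.14 25.07  0.05]
70 [-4.82  0.   -1.68 -0.16 30.07  0.05]
75 [-5.68  0.   -1.75 -0.17 35.07  0.05]
```

View pics/a14.png

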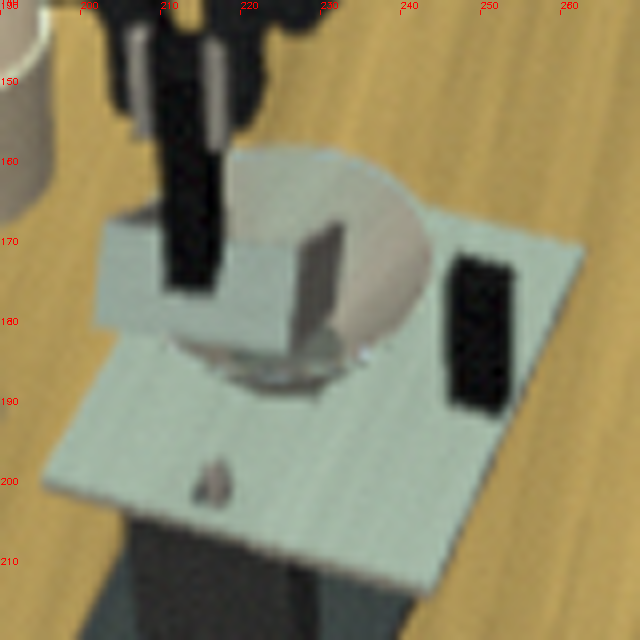

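View pics/b14.png

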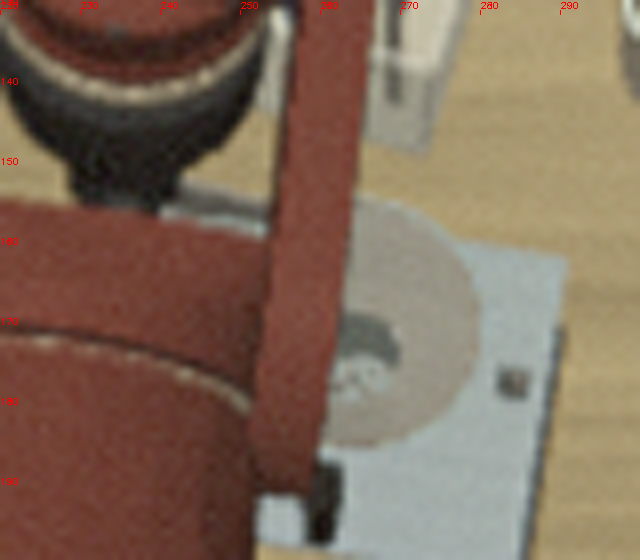

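>>> play_rows([
  [[1,-0.4,0,-0.2,0,2.5,0],[1,-0.7,0,-0.4,-0.1,5,0],[1,-1.1,0,-0.55,-0.1,7.5,0],[1,-1.5,0,-0.7,-0.1,10,0],[1,-2.3,0,-1,-0.1,15,0],[1,-3.1,0,-1.3,-0.1,20,0],[1,-4,0,-1.5,-0.1,25,0],[1,-4.8,0,-1.7,-0.1,30,0],[1,-5.7,0,-1.75,-0.1,35,0],[1,-5.7,0,-1.75,-0.1,35,0],[1,-5.7,0,-1.75,-0.1,35,0],[1,-5.7,0,-1.75,-0.1,35,0]],
])

```text
t: 22.0
tool_pos: [0.5564, -0.0034, 0.2606]
tool_rot: [-1.814, -1.823, -0.661]
contact_force: [0.1, 0.2, -0.9]
opening: 0.0125
```

```bash
python3 snap.py 15
python3 - <<'E'
from h import *
from station import ctrl
np.set_printoptions(precision=3,suppress=True)
o=ctrl.get_obs();print(o["t"],o["tool_pos"],o["q"],o["contact_force"])
b=load("side15");crop(b,190,140,80,80,8,"pics/a15.png")
b=load("top15");crop(b,220,130,80,70,8,"pics/b15.png")
for y,z,th in[(0,.17,30),(.03,.18,0),(.12,.20,0)]:
    P,Rt=pour((.556,y,z),-90,th);print(th,rel(o,P,Rt))
E
```

```text
22.1 [ 0.556 -0.003  0.26 ] [-0.467 -0.017  1.714  0.623  1.762 -0.451] [-0.453  0.092 -2.122]
30 [  4.38   0.01   5.88   0.09 -44.87   0.11]
0 [  6.64   0.03  12.17   0.21 -74.87   0.1 ]
0 [ 14.82   0.07  16.41   0.21 -74.87   0.1 ]
```

View pics/a15.png

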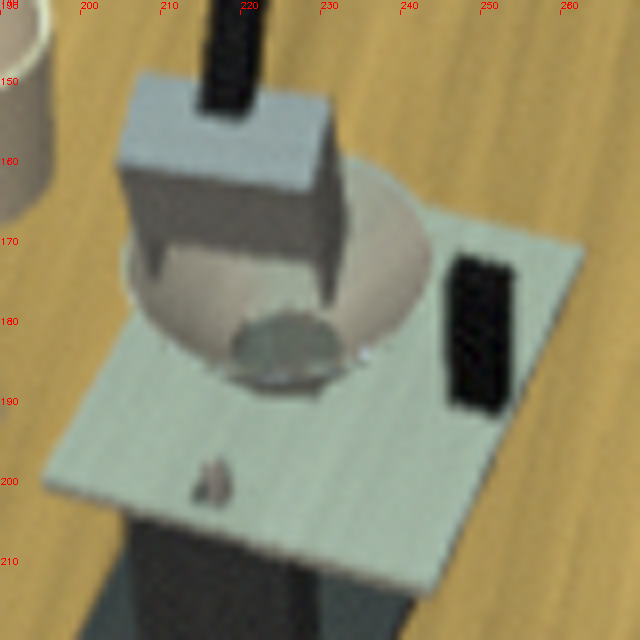

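View pics/b15.png

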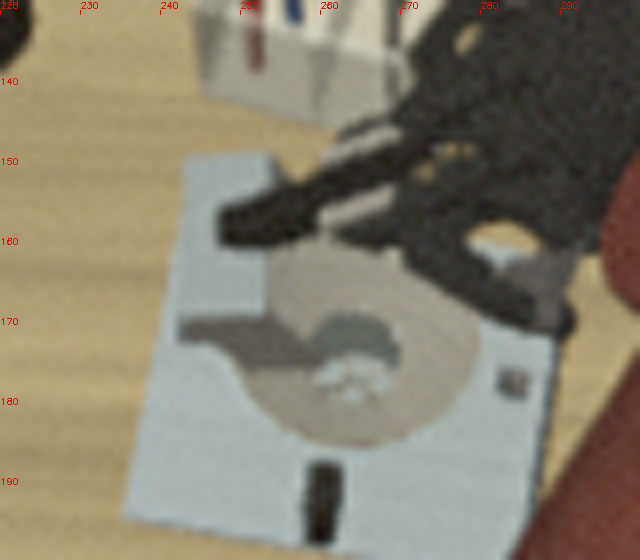

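Run:
```python
from h import *
from station import ctrl
np.set_printoptions(precision=2,suppress=True)
o=ctrl.get_obs()
for y,z,th in[(0,.17,68),(0,.175,58),(0,.18,48),(0.01,.185,38),(0.02,.19,28),(0.04,.195,18),(.06,.2,8),(.09,.2,0),(.12,.20,0)]:
    P,Rt=pour((.556,y,z),-90,th);print(th,rel(o,P,Rt))
```

```text
68 [ 1.49 -0.    0.05 -0.06 -6.87  0.12]
58 [  2.94   0.     0.99  -0.02 -16.87   0.12]
48 [  4.14   0.01   2.11   0.02 -26.87   0.11]
38 [  5.83   0.02   4.     0.06 -36.87   0.11]
28 [  7.24   0.03   5.97   0.1  -46.87   0.11]
18 [  9.1    0.04   8.62   0.14 -56.87   0.1 ]
8 [ 10.67   0.05  11.23   0.18 -66.87   0.1 ]
0 [ 12.52   0.06  14.48   0.21 -74.87   0.1 ]
0 [ 14.82   0.07  16.41   0.21 -74.87   0.1 ]
```

>>> play_rows([
  [[1,1.5,0,0.05,0,-6.9,0.1],[1,2.9,0,1,0,-16.9,0.1],[1,4.1,0,2.1,0,-26.9,0.1],[1,5.8,0,4,0,-36.9,0.1],[1,7.2,0,6,0.1,-46.9,0.1],[1,9.1,0,8.6,0.1,-56.9,0.1],[1,10.7,0.1,11.2,0.2,-66.9,0.1],[1,12.5,0.1,14.5,0.2,-74.9,0.1],[1,14.8,0.1,16.4,0.2,-74.9,0.1],[1,14.8,0.1,16.4,0.2,-74.9,0.1],[1,14.8,0.1,16.4,0.2,-74.9,0.1]],
])

```text
t: 23.48
tool_pos: [0.5566, 0.2153, 0.2301]
tool_rot: [1.87, 1.875, -0.589]
contact_force: [-0.7, -0.2, -2.1]
opening: 0.0126
```

```bash
python3 snap.py 16
python3 - <<'E'
from h import *
from station import ctrl
np.set_printoptions(precision=3,suppress=True)
o=ctrl.get_obs();print(o["t"],o["tool_pos"],o["q"],o["contact_force"])
b=load("top16");crop(b,170,130,130,90,6,"pics/b16.png");crop(b,245,155,40,40,14,"pics/j16.png")
print(rel(o,[.5168,.3894,.2027],RT0)); print(rel(o,[.5220,.3860,.08],RT0))
E
```

```text
23.575 [0.557 0.214 0.23 ] [ 0.499  0.196  1.513 -0.535  1.73   0.491] [-0.364 -0.041 -1.865]
[ 15.92  -3.97  -7.76 -27.38  -0.04 -39.27]
[ 22.67  -3.45   2.5  -27.38  -0.04 -39.27]
```

View pics/b16.png

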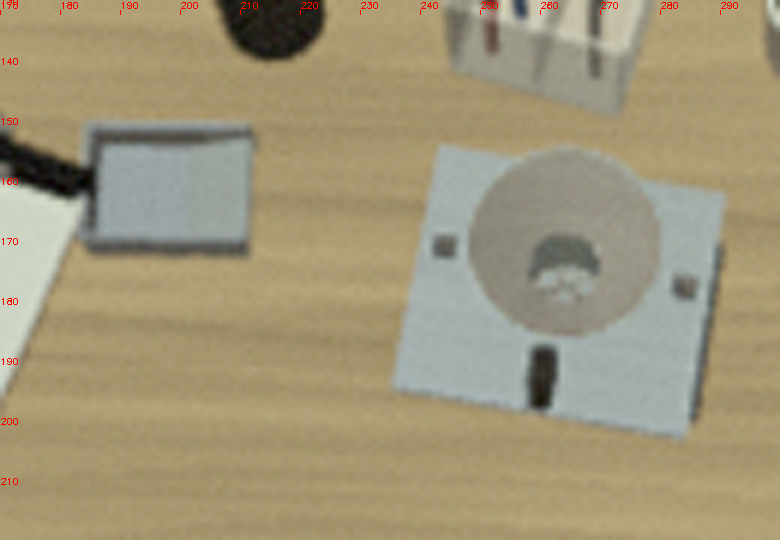

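View pics/j16.png

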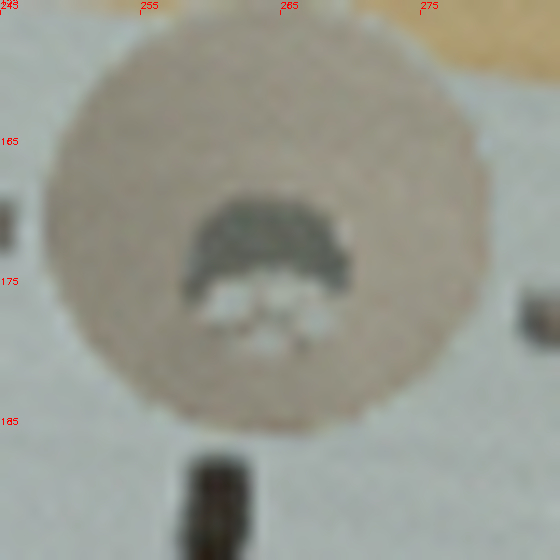

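>>> play_rows([
  [[1,0.5,-0.1,-0.2,-0.8,0,-1.2],[1,1.9,-0.5,-0.9,-3.3,0,-4.7],[1,4,-1,-1.9,-6.8,0,-9.8],[1,6.4,-1.6,-3.1,-11,0,-15.7],[1,8.8,-2.2,-4.3,-15.1,0,-21.6],[1,11.1,-2.8,-5.4,-19.2,0,-27.5],[1,13.5,-3.4,-6.6,-23.3,0,-33.4],[1,15.1,-3.8,-7.4,-26,0,-37.3],[1,15.9,-4,-7.8,-27.4,0,-39.3],[1,15.9,-4,-7.8,-27.4,0,-39.3],[1,15.9,-4,-7.8,-27.4,0,-39.3]],
])

```text
t: 24.95
tool_pos: [0.5167, 0.3891, 0.2034]
tool_rot: [0.918, 2.387, -0.29]
contact_force: [-0.5, 0.2, -0.6]
opening: 0.0124
```

```bash
python3 snap.py 17
python3 - <<'E'
from h import *
from station import ctrl
np.set_printoptions(precision=3,suppress=True)
o=ctrl.get_obs();print(o["t"],o["tool_pos"],o["contact_force"])
b=load("top17");crop(b,90,130,90,70,8,"pics/b17.png")
b=load("side17");crop(b,135,260,100,80,7,"pics/a17.png")
G=R.from_rotvec([.917,2.386,-.287]).as_matrix()
for z in(.1,.062,.0555):print(rel(o,[.5175,.390,z],G))
E
```

```text
25.05 [0.517 0.389 0.203] [ 0.222 -0.335 -1.108]
[ 5.93  0.12  8.46 -0.13 -0.05  0.02]
[ 8.11  0.13 11.58 -0.13 -0.05  0.02]
[ 8.48  0.13 12.11 -0.13 -0.05  0.02]
```

View pics/b17.png

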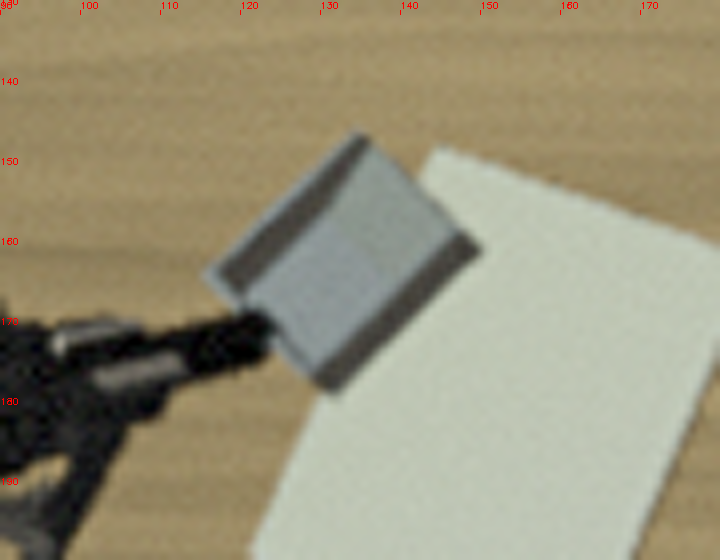

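View pics/a17.png

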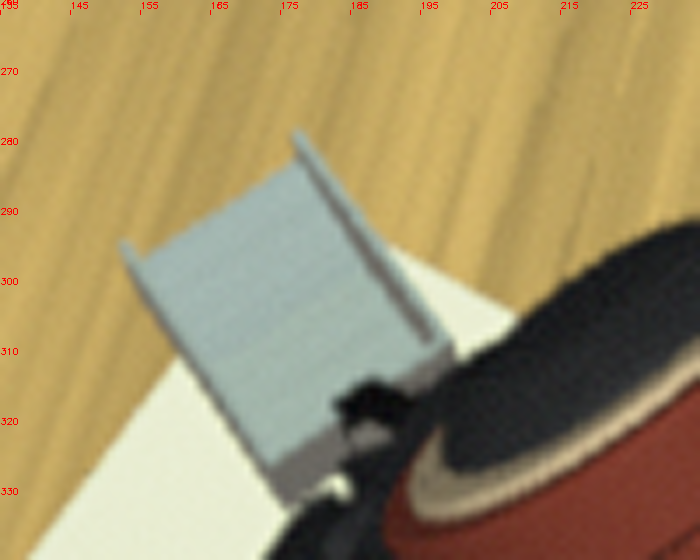

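No pieces are left in the scoop, and it hasn't shifted in the grip. Now I'm lowering it to where it was picked up.

>>> play_rows([
  [[1,2,0,2.8,0,0,0],[1,4,0.1,5.7,0,0,0],[1,6,0.1,8.5,-0.1,0,0],[1,7.2,0.1,10.3,-0.1,0,0],[1,7.8,0.1,11.1,-0.1,0,0],[1,8.1,0.1,11.6,-0.1,0,0],[1,8.4,0.1,12.0,-0.1,0,0],[1,8.5,0.1,12.15,-0.1,0,0],[1,8.5,0.1,12.15,-0.1,0,0]],
])

```text
t: 26.18
tool_pos: [0.5176, 0.39, 0.0556]
tool_rot: [0.917, 2.387, -0.286]
contact_force: [-0.2, -0.3, -1.1]
opening: 0.0124
```

>>> play_rows([
  [[1,0.03,0,0.05,0,0,0],[1,0.07,0,0.11,0,0,0],[1,0.1,0,0.15,0,0,0],[1,0.1,0,0.15,0,0,0]],
])

```text
t: 26.68
tool_pos: [0.5178, 0.3901, 0.0543]
tool_rot: [0.917, 2.386, -0.286]
contact_force: [-1.7, 0.5, 0.4]
opening: 0.0123
```

>>> play_rows([
  [[-1,0,0,0,0,0,0],[-1,0,0,0,0,0,0],[-1,0,0,0,0,0,0],[-1,0,0,0,0,0,0],[-1,0,0,0,0,0,0],[-1,0,0,-2,0,0,0],[-1,0,0,-5,0,0,0],[-1,0,0,-9,0,0,0],[-1,0,0,-14,0,0,0],[-1,0,0,-16,0,0,0],[-1,0,0,-16,0,0,0],[-1,0,0,-16,0,0,0]],
])

```text
t: 28.18
tool_pos: [0.4492, 0.4501, 0.1833]
tool_rot: [0.917, 2.387, -0.29]
contact_force: [0.1, 0.8, -0.5]
opening: 0.0857
```

```bash
python3 snap.py 18
python3 - <<'E'
from h import *
from station import ctrl
np.set_printoptions(precision=3,suppress=True)
o=ctrl.get_obs();print(o["t"],o["tool_pos"],o["contact_force"],o["dq"])
b=load("side18");crop(b,120,264,130,120,5,"pics/a18.png");
for n in("top","side"):
    d=cv2.absdiff(load(n+"0")["color"],load(n+"18")["color"]).max(2);cv2.imwrite(f"pics/diff_{n}.png",d*2)
E
```

```text
28.275 [0.449 0.45  0.183] [ 0.465  0.13  -0.352] [-0.002 -0.    -0.006 -0.    -0.     0.001]
```

View pics/a18.png

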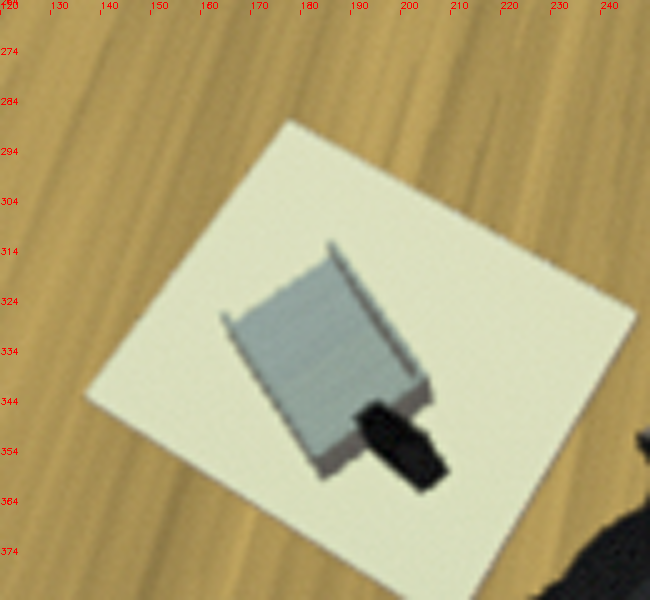

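View pics/top18.png

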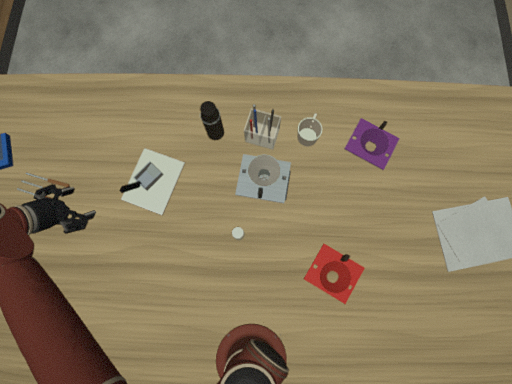

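View pics/side18.png

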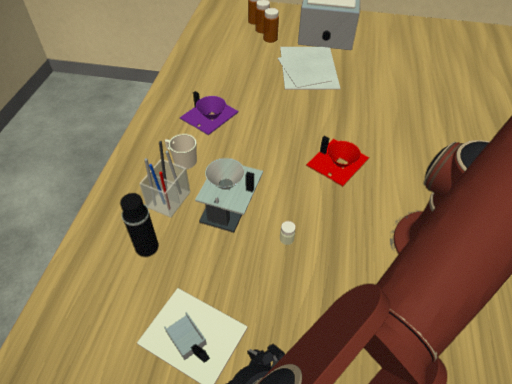

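The scoop is back on the tile at side (185,338) / top (148,176). The plate is on its pins at top (263,180). The can, mug and pot haven't moved, and no pieces are lying outside the jar.

```bash
python3 -c "
from station import ctrl
print(ctrl.finish_job()); print(ctrl.get_obs()['t'])"
```

```text
the job is handed in; nothing more can be done
None
the job is handed in; nothing more can be done
```

I seated the funnel plate over both pins, tipped the scoop about 75° over the funnel so the pieces dropped through, and set the empty scoop back upright where it had stood on the tile. I handed the job in at about 28 s of the 72 s; no verdict was reported.

**Last checks, from the final pictures and readings:**
- **Plate:** a pin shows in each hole. Flushness rests on the contact force felt while lowering it and on the pictures; I did not measure the final height separately.
- **Scoop:** it is empty, upright and on the tile.
- **Bystanders:** the can, mug and pot stand where they were at the start.
- **Robot:** the gripper is open and clear of everything, with about 0 N on the tool.
- **Steel pieces:** about three or four can be seen in the jar through the funnel outlet, so I could not count all six there. All six were in the scoop before the pour. None are left in the scoop, the funnel or on the bench.

The two cameras disagreed by a few millimetres on the scoop's position and the heights of lifted things. This did not affect the grasp, the pour or the placing.

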